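# Close the cutlery steriliser and switch its lamp on

### The job

The washed clear cover of the cutlery steriliser is lying beside it: set it over the chamber, without dropping it, and press it straight down until the grey clip at each end has clicked over its tab. Only then switch the lamp on by flipping the toggle with the blue collar over to its green-dot side, where it snaps and stays, without ramming it against its stop. Leave the grey-collared fan toggle off and do not disturb the jars and glasses standing around.

Things in the scene. Friction and masses are not known exactly. Their poses are not given: they have to be found in the camera images.
- cover_grip (a point): centre of the black bow handle on the cover, a bluish clear hood open below, 128 x 198 mm in plan, 42 mm high, walls 4 mm, about 0.3 kg, the same after a half turn. The handle bar runs along the cover's short side (this point's x), 78 mm long, 14 mm wide, 12 mm high; its centre is 68 mm above the bottom rim; below the bar 20 mm are free over 58 mm between its posts
- tab_a (a point): middle of the underside of the black tab at the cover's +y end, level with the bottom rim, 104 mm from the cover's middle. The tab is 44 mm wide (x), 5 mm thick and sticks out 10 mm from the end wall
- tab_b (a point): the same for the tab at the cover's -y end
- seat (a point): middle of the fixed white steriliser's chamber, on its deck, 62 mm above the table: here the middle of the cover's bottom rim belongs, its long side along this y axis, either way round. x points to the raised console behind (x 88 to 166 mm, 53 mm above the deck), z up. A steel curb 15 mm high with sloping sides guides the cover: about 2 mm of play all round at the bottom, 5 mm at the top
- clip_left (a joint): grey sprung snap hook at the seat's +y end, 110 mm from its middle, 36 mm wide, 24 mm above the deck, barb reaching 5.5 mm inward. Value: angle bent outward, 0 at rest and again once clicked over the tab. Its ramp meets the tab about 17 mm above the deck; the tab must be forced past, about 5 to 10 N straight down at each end (more than the cover's weight), then drops to the deck
- clip_right (a joint): the same snap hook at the seat's -y end
- lamp_tip (a point): centre of the 10 mm ball on the steel bat of the lamp toggle (blue collar). The bat is 6 mm thick; its pivot is 30 mm from this point, at x 128, y 40, z 56 mm in the seat's frame, 3 mm above the console top. It leans 17 degrees to the seat's -y side (red dot) when off, 17 degrees to the +y side (green dot) when on
- lamp_switch (a joint): lamp toggle angle: 0 off (red dot), 0.6 rad on (green dot), held at either end by its spring. It takes about 4 N sideways at the ball to start it, less towards the middle; past the middle (0.3 rad) it snaps over by itself
- fan_switch (a joint): angle of the like toggle with a grey collar, 80 mm to the seat's -y side of the lamp toggle: 0 off (leaning to -y); it must stay off
- shelf_edge (a point): middle of the lower front edge of the fixed steel wire shelf over the console, 277 mm above the table, 10 mm thick, 340 mm wide (y), reaching 130 mm back (+x). It covers the toggles: reach them below it with the tool tilted forward from the robot's side. Round legs, 10 mm thick, stand 165 mm to each side, the front ones 50 mm behind this edge
- jar_salt: small spice jar, 48 mm wide, 74 mm high, standing on the wire shelf; origin at its underside. Leave alone
- jar_chilli: the same, red contents. Leave alone
- jar_pepper: the same, brown contents, steel cap. Leave alone
- tumbler_a: upturned glass tumbler, 74 mm wide, 112 mm high, standing in front of the steriliser; origin at its underside. Leave alone
- tumbler_b: the same, behind the place where the cover lies. Leave alone
- tumbler_c: the same, between the steriliser and the place where the cover lies, further back. Leave alone
- straw_glass: glass with paper straws, 76 mm wide, 135 mm high with its straws, behind the place where the cover lies; origin at its underside. Leave alone
Mind the look-alikes: they are no part of the job. Leave any pink look-alike of the part that bears cover_grip alone.

How it is judged:
On the way, in this order (a step that is already met when the one before it is completed fails the run):
1. the cover sits on the deck and both clips have clicked over its tabs (z of each of tab_a, tab_b in the frame of seat below 0.0025 m and horizontal distance between cover_grip and seat below 0.005 m and value of joint each of clip_left, clip_right below 0.03 rad), for 0.2 s.
2. the lamp toggle has snapped over to on (value of joint lamp_switch above 0.5 rad), for 0.2 s.
At the end, for the whole second after the job is handed in: Both tabs of the cover lie within 2.5 mm of the deck, its middle within 5 mm of the seat, both clips have sprung back over the tabs (bent less than 0.03 rad), the lamp toggle is on (over 0.5 rad) and the fan toggle off (under 0.1 rad), the cover is at rest (all of step 1 and value of joint lamp_switch above 0.5 rad and value of joint fan_switch below 0.1 rad and linear speed of cover below 0.02 m/s); the robot touches nothing.
It fails at once if the cover is dropped or slammed onto the clips (linear speed of cover above 0.4 m/s and horizontal distance between cover_grip and seat below 0.03 m and z of cover_grip in the frame of seat between 0.085 and 0.12 m).
It fails at once if the fan toggle is flipped (value of joint fan_switch above 0.3 rad).
It fails at once if the lamp toggle is rammed with more than 30 N (contact force between anything else and lamp_switch above 30 N).
It fails at once if a jar, tumbler or the straw glass is moved by more than 30 mm (distance of any of tumbler_a, tumbler_b, tumbler_c, straw_glass, jar_salt, jar_chilli, jar_pepper from where it was at the start of the episode above 0.03 m).
It also fails if it takes over 72 s, if anything falls off the work surface, if the arm or the gripper's body presses on something with over 40 N, if the wrist force passes 120 N, or if a joint passes its speed limit or range.

### The arm

A 6-joint arm with a two-finger parallel gripper is mounted at the origin on the work surface. World frame = base frame: x ahead of the robot, y to its left, z up, the work surface at z = 0. Lengths are in m, angles in rad, forces in N, time in s.
With the tool pointing down it reaches from about 0.375 to 0.925 m from the base axis. Payload 5.7 kg.
Tool frame: the origin (TCP) lies midway between the tips of the shut fingers; the grasp point (between the pads) lies 19 mm behind it; z points along the fingers, y is the direction in which the jaws open and shut (so a half turn about z gives the same grasp; the last joint's range is limited). The gripper opens to 88 mm and grips with 3 to 60 N. Pads are 20 mm wide; open, the fingers measure 115 mm over their backs; the gripper's body (75 mm by 178 mm) begins 61 mm behind the grasp point.
Start: joints at [1.19, 0.359, 1.51, -0, 1.272, -0.115], TCP at [0.158, 0.579, 0.223] pointing down, gripper open.
Joint ranges: [-2.97, 2.97], [-1.01, 2.36], [0.21, 2.38], [-0.96, 4.11], [0.2, 2.71], [-2.98, 2.98]. Speed limits (rad/s): [2.39, 2.39, 3.14, 3.14, 3.14, 3.14].

### API

Orientations are given as a 3x3 rotation matrix whose columns are the frame's x, y, z axes.
In Python, from bench import bot gives the robot as it stands.
- The arm moves only by the shell command python3 -m creep 'ROWS' [FORCE]. ROWS is JSON, a list of rows, each a list of 7 numbers: the turn, a rotation vector about the tool's x, y, z in rad, then the shift along the tool's x, y, z in mm, then the closure, from 0 (fully open) to 1 (shut). In form: [[wx, wy, wz, tx, ty, tz, claw], ...]. A call has 1 to 10 rows; each row is the pose to reach, as a shift and turn from the pose measured when the call began, along the tool's axes at that moment; what a row does not reach only later rows make up. A row lasts 1/12 s, in which the tool goes at most 41.7 mm and 7.16 degrees, less where a joint would pass 70% of its speed; a pose out of reach is approached as far as the arm can. A call with a gripper value outside its range is refused whole. The fingers move at their own pace and stop on an object; FORCE is the grip in N (left out, the last holds). Time passes only in rows, so rows that repeat a pose let the fingers close. It gives the time, the measured TCP pose, the force and the opening at its end, in the units of the state.
- bot.read_state(): the state, without advancing time (a new reading comes with each control period).
- bot.snapshot(name): name is "side" or "top"; returns a dict with "pixels" (384x512x3 uint8, red, green, blue), "K" (3x3 intrinsics, pixels), "world_from_camera" (4x4, takes a point from camera to world coordinates). Camera axes: x right, y up, looking along -z (the intrinsics and any distortion apply to the point x, -y, -z); pixel columns grow to the right and rows downward; lengths in m; the calibration is good to about 2 mm. A picture is of the moment at which its call begins. There is no depth.
- bot.hand_in(): hands the job in, once; it reports no verdict.
The state is a dict: "clock": time; "qpos": joint angles; "qd": joint speeds; "joint_torque": joint torques, N m; "tool_pos": TCP position; "eef_rot": TCP orientation; "force": force on the tool from outside, world axes, zero at the start; "wrist_torque": the same for the moment, N m; "finger_gap": finger opening in m.
Only numpy, scipy, OpenCV 4.12 (cv2) and the standard library are available. Lean on these libraries where they do the work, as an engineer would, in place of code of your own. Each camera call takes 0.05 s, during which the arm holds its last target.

## Working session

There is one attempt and no reset: what is moved stays moved. The work goes in short steps, Python scripts to look and compute and a shell command to move; the robot and the scene stay as the last step left them, time stands still between calls to the robot, and variables do not carry over. Pictures are saved under pics/ and viewed, and the job is handed in when it is done.

```bash
ls; mkdir -p pics
python3 - <<'E'
from bench import bot
import cv2,numpy as np
s=bot.read_state()
for k in s: print(k,np.round(s[k],4).tolist())
for n in ("side","top"):
    p=bot.snapshot(n); cv2.imwrite(f"pics/{n}0.png",cv2.cvtColor(p["pixels"],cv2.COLOR_RGB2BGR))
    print(n,p["K"],np.round(p["world_from_camera"],4).tolist(),[k for k in p])
E
```

```text
pics
clock 0.0
qpos [1.1899, 0.3595, 1.5114, 0.0, 1.2725, -0.1151]
qd [0.0002, -0.0007, -0.0017, 0.0, 0.0008, -0.0002]
joint_torque [-0.0001, -51.539, -27.0716, 0.0676, 0.0352, -0.0002]
tool_pos [0.1574, 0.5783, 0.2218]
eef_rot [[-0.9649, 0.2628, -0.0007], [0.2628, 0.9649, -0.0016], [0.0002, -0.0018, -1.0]]
force [-0.3568, 0.1313, -0.4219]
wrist_torque [-0.0047, 0.029, -0.0267]
finger_gap 0.0879
side [[372.6654903    0.         256.77539173]
 [  0.         372.6654903  196.16054584]
 [  0.           0.           1.        ]] [[0.9779, 0.1165, -0.1737, 0.3152], [-0.2086, 0.6057, -0.7679, -0.8895], [0.0157, 0.7871, 0.6166, 0.884], [0.0, 0.0, 0.0, 1.0]] ['pixels', 'K', 'world_from_camera']
top [[376.51942169   0.         252.77382626]
 [  0.         376.51942169 185.05684814]
 [  0.           0.           1.        ]] [[-0.0001, 0.9992, -0.0397, 0.4753], [-1.0, -0.0002, -0.0006, 0.0022], [-0.0006, 0.0397, 0.9992, 1.1898], [0.0, 0.0, 0.0, 1.0]] ['pixels', 'K', 'world_from_camera']
```

View pics/side0.png

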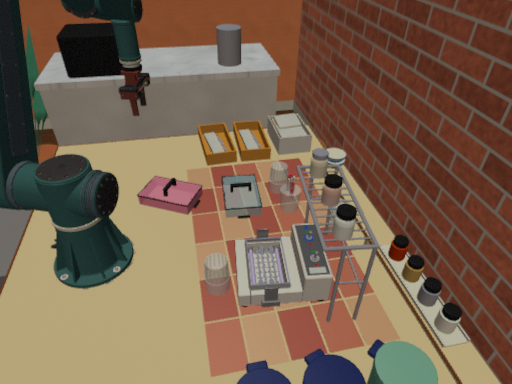

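View pics/top0.png

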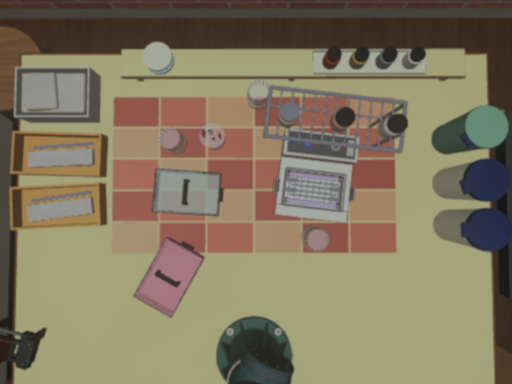

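Two hoods could be taken for the cover: the bluish clear one (top 187,192; side 241,195), and the pink one (top 169,277; side 171,194). The bluish one is described, so I choose that. Next is a close crop to check it.

Run:
```python
import cv2
t=cv2.imread("pics/top0.png"); s=cv2.imread("pics/side0.png")
cv2.imwrite("pics/t_cover.png",cv2.resize(t[150:230,140:240],None,fx=7,fy=7,interpolation=cv2.INTER_CUBIC))
cv2.imwrite("pics/t_ster.png",cv2.resize(t[80:230,250:420],None,fx=4,fy=4,interpolation=cv2.INTER_CUBIC)[:600])
cv2.imwrite("pics/s_cover.png",cv2.resize(s[140:240,200:310],None,fx=6,fy=6,interpolation=cv2.INTER_CUBIC))
cv2.imwrite("pics/s_ster.png",cv2.resize(s[190:310,200:360],None,fx=5,fy=5,interpolation=cv2.INTER_CUBIC))
```

```text
(no output)
```

View pics/t_cover.png

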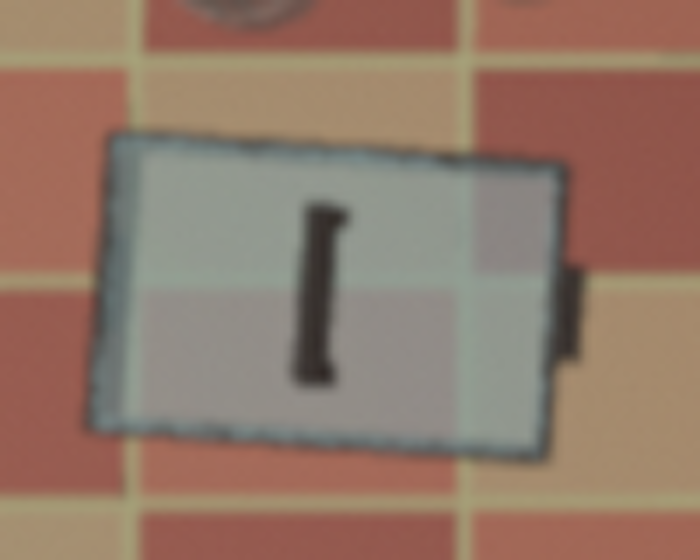

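View pics/t_ster.png

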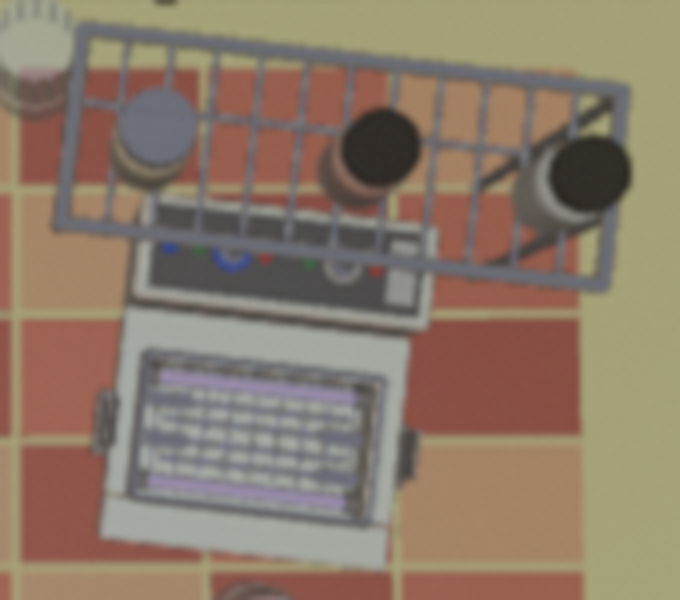

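View pics/s_cover.png

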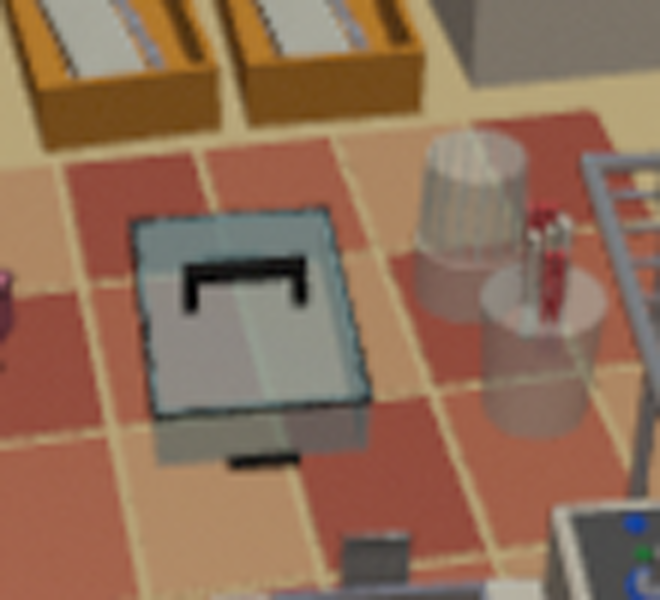

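View pics/s_ster.png

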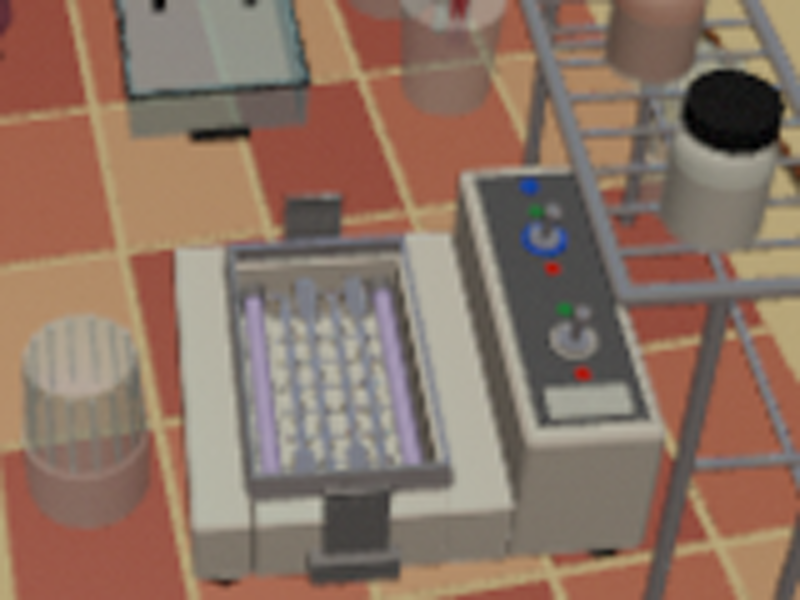

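The crop confirms the bluish clear hood with the black bow handle (top ≈187,192). The steriliser is at top ≈(314,189), with the blue lamp collar at side ≈(309,237) and the grey fan collar at side ≈(315,258). Now I'll fit the poses.

```bash
cat > h.py <<'E'
import numpy as np,cv2
from scipy.optimize import least_squares
CAM={"side":(np.array([[372.6655,0,256.7754],[0,372.6655,196.1605],[0,0,1]]),None),"top":(np.array([[376.5194,0,252.7738],[0,376.5194,185.0568],[0,0,1]]),None)}
import json,os
if not os.path.exists("cam.json"):
    from bench import bot
    json.dump({n:(lambda p:[np.array(p["K"]).tolist(),np.array(p["world_from_camera"]).tolist()])(bot.snapshot(n)) for n in("side","top")},open("cam.json","w"))
CAM={k:(np.array(a),np.array(b)) for k,(a,b) in json.load(open("cam.json")).items()}
def proj(n,P):
    K,T=CAM[n]; q=(np.asarray(P)-T[:3,3])@T[:3,:3]; q=q*[1,-1,-1]; q=q@K.T; return q[...,:2]/q[...,2:]
def onz(n,uv,z):
    K,T=CAM[n]; d=T[:3,:3]@(np.linalg.inv(K)@[uv[0],uv[1],1]*[1,-1,-1]); return T[:3,3]+d*(z-T[2,3])/d[2]
def tri(pairs):
    f=lambda p:np.concatenate([proj(n,p)-uv for n,uv in pairs]); r=least_squares(f,[.5,0,.1]); return r.x,np.round(r.fun,1)
def crop(uv,s,o): return (np.array(uv)+.5)/s-.5+np.array(o)
def fit(obs,z0,x0,labels=True):
    # obs: (cam, local xyz, uv)
    def f(p):
        c,s=np.cos(p[2]),np.sin(p[2]); R=np.array([[c,-s,0],[s,c,0],[0,0,1]])
        return np.concatenate([proj(n,R@np.array(l)+[p[0],p[1],z0])-uv for n,l,uv in obs])
    r=least_squares(f,x0,loss="soft_l1"); return r.x,f(r.x).reshape(-1,2)
E
python3 - <<'E'
from h import *
a,b=.064,.099
T=lambda u:crop(u,7,(140,150)); S=lambda u:crop(u,6,(200,140))
obs=[("top",(a,b,.042),T((112,133))),("top",(a,-b,.042),T((567,163))),("top",(-a,-b,.042),T((546,460))),("top",(-a,b,.042),T((90,430))),
("side",(-a,b,.042),S((133,220))),("side",(a,b,.042),S((328,208))),("side",(a,-b,.042),S((370,400))),("side",(-a,-b,.042),S((153,413)))]
for c in ("top","side",None):
    x,r=fit([o for o in obs if c in(None,o[0])],0,[.45,.2,0]); print("cover",c,np.round(x,4),np.round(r,1).tolist())
a,b=.055,.090
T=lambda u:crop(u,4,(250,80)); S=lambda u:crop(u,5,(200,190))
obs=[("top",(a,b,.015),T((143,350))),("top",(a,-b,.015),T((385,378))),("top",(-a,-b,.015),T((368,525))),("top",(-a,b,.015),T((128,497))),
("top",(.128,-.04,.055),T((342,268))),("top",(.128,.04,.055),T((231,256))),
("side",(-a,b,.015),S((228,248))),("side",(a,b,.015),S((405,238))),("side",(a,-b,.015),S((450,482))),("side",(-a,-b,.015),S((250,492))),
("side",(.128,.04,.055),S((545,238))),("side",(.128,-.04,.055),S((574,341)))]
for c in ("top","side",None):
    x,r=fit([o for o in obs if c in(None,o[0])],.062,[.45,-.2,0]); print("seat",c,np.round(x,4),np.round(r,1).tolist())
E
```

```text
cover top [ 0.5     0.2048 -0.0657] [[0.2, 0.3], [-0.2, 0.2], [-0.1, -0.3], [0.1, -0.3]]
cover side [ 0.5     0.2047 -0.0801] [[0.1, 0.1], [-0.0, 0.1], [-0.1, -0.3], [-0.0, 0.2]]
cover None [ 0.5     0.2048 -0.071 ] [[0.3, 0.1], [-0.1, 0.4], [-0.2, -0.1], [0.0, -0.4], [-0.1, 0.1], [-0.3, -0.0], [0.1, -0.4], [0.2, 0.2]]
seat top [ 0.507  -0.1774 -0.1202] [[0.3, 0.1], [0.2, 0.3], [0.3, 0.5], [-0.3, 0.2], [-0.2, -0.5], [-0.2, -0.8]]
seat side [ 0.5063 -0.1833 -0.1131] [[-0.4, 0.3], [-0.1, 0.3], [0.6, -1.8], [0.1, -1.0], [-0.2, 1.0], [-0.0, 0.8]]
seat None [ 0.5071 -0.179  -0.1175] [[0.8, 0.1], [0.7, 0.2], [0.9, 0.4], [0.3, 0.3], [0.3, -0.6], [0.3, -0.8], [-0.2, -0.8], [-0.1, -0.7], [0.3, -3.0], [-0.1, -2.4], [-0.3, 0.1], [-0.3, -0.2]]
```

```bash
cat >> h.py <<'E'
from scipy.spatial.transform import Rotation as Ro
def row(pos,R=None):
    from bench import bot
    s=bot.read_state(); R0=np.array(s["eef_rot"]); p0=np.array(s["tool_pos"])
    R=R0 if R is None else R
    print("turn",np.round(Ro.from_matrix(R0.T@R).as_rotvec(),4),"shift mm",np.round(R0.T@(np.array(pos)-p0)*1e3,1))
def down(yaw): # tool y along local +y rotated by yaw
    c,s=np.cos(yaw),np.sin(yaw); y=np.array([-s,c,0]); z=np.array([0,0,-1.]); return np.array([np.cross(y,z),y,z]).T
E
python3 - <<'E'
from h import *
T=lambda u:crop(u,4,(250,80))
print("shelf front L,R",onz("top",T((60,228)),.282),onz("top",T((605,290)),.282))
for n,uv,z in[("tumA",(317,239),.112),("tumB",(172,140),.112),("tumC",(259,92),.112),("straw",(212,135),.11)]: print(n,onz("top",uv,z))
print(down(-.07)); row((.5,.2048,.20),down(-.07))
E
```

```text
shelf front L,R [ 0.62886198 -0.02605599  0.282     ] [ 0.59104247 -0.35583229  0.282     ]
tumA [ 0.36426686 -0.18011886  0.112     ]
tumB [0.64791177 0.23531466 0.112     ]
tumC [ 0.78750099 -0.01525081  0.112     ]
straw [0.66271451 0.12043375 0.11      ]
[[-0.997551    0.06994285  0.        ]
 [ 0.06994285  0.997551    0.        ]
 [ 0.          0.         -1.        ]]
turn [-0.0012 -0.0003 -0.1958] shift mm [-428.7 -270.6   22.4]
```

```bash
python3 -m creep '[[0,0,-0.05,-110,-70,6,0],[0,0,-0.1,-215,-135,11,0],[0,0,-0.196,-429,-271,22,0],[0,0,-0.196,-429,-271,22,0],[0,0,-0.196,-429,-271,22,0],[0,0,-0.196,-429,-271,22,0],[0,0,-0.196,-429,-271,22,0],[0,0,-0.196,-429,-271,22,0],[0,0,-0.196,-429,-271,22,0],[0,0,-0.196,-429,-271,22,0]]' 20
python3 -c "
from h import *
row((.5,.2048,.11),down(-.07))"
```

```text
clock: 1.03
tool_pos: [0.4395, 0.27, 0.2043]
eef_rot: [[-0.998, 0.07, -0.0], [0.07, 0.998, -0.001], [0.0, -0.001, -1.0]]
force: [0.9, 1.0, -0.1]
finger_gap: 0.088
turn [-0.001  -0.0003  0.0002] shift mm [-64.9 -60.7  94.4]
```

```bash
python3 -m creep '[[0,0,0,-65,-61,20,0],[0,0,0,-65,-61,20,0],[0,0,0,-65,-61,94,0],[0,0,0,-65,-61,94,0],[0,0,0,-65,-61,94,0],[0,0,0,-65,-61,94,0]]'
python3 - <<'E'
from h import *
from bench import bot
row((.5,.2048,.051),down(-.07))
ims=[]
for n in("top","side"):
    p=bot.snapshot(n)["pixels"][...,::-1]; cv2.imwrite(f"pics/{n}1.png",p)
    c=p[140:240,140:240] if n=="top" else p[120:220,190:290]
    ims.append(cv2.resize(c,None,fx=4,fy=4,interpolation=cv2.INTER_CUBIC))
cv2.imwrite("pics/m1.png",np.hstack(ims))
E
```

```text
clock: 1.53
tool_pos: [0.4982, 0.2038, 0.109]
eef_rot: [[-0.997, 0.071, -0.005], [0.071, 0.998, -0.002], [0.005, -0.003, -1.0]]
force: [-0.2, -0.2, 0.5]
finger_gap: 0.0877
turn [-0.0026 -0.0053 -0.0006] shift mm [-2.   1.3 58. ]
```

View pics/m1.png

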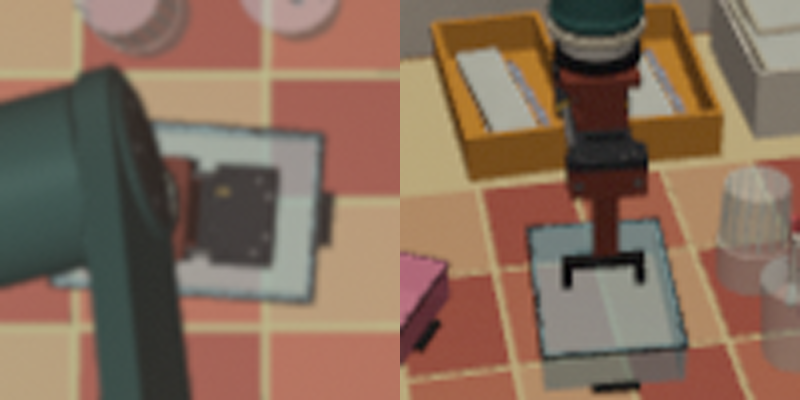

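The gripper is centred over the bow handle (side crop ≈605,262). Going down and closing.

```bash
python3 -m creep '[[-0.003,-0.005,0,-2,1.3,20,0],[-0.003,-0.005,0,-2,1.3,40,0],[-0.003,-0.005,0,-2,1.3,58,0],[-0.003,-0.005,0,-2,1.3,58,0],[-0.003,-0.005,0,-2,1.3,58,0]]' && python3 -m creep '[[0,0,0,0,0,0,0.5],[0,0,0,0,0,0,0.8],[0,0,0,0,0,0,1],[0,0,0,0,0,0,1],[0,0,0,0,0,0,1],[0,0,0,0,0,0,1],[0,0,0,0,0,0,1],[0,0,0,0,0,0,1]]' 50
```

```text
clock: 2.05
tool_pos: [0.5032, 0.2072, 0.0553]
eef_rot: [[-0.998, 0.068, 0.008], [0.068, 0.998, 0.003], [-0.007, 0.003, -1.0]]
force: [1.0, -0.6, 0.7]
finger_gap: 0.0874
clock: 2.72
tool_pos: [0.5031, 0.2071, 0.0552]
eef_rot: [[-0.998, 0.068, 0.007], [0.068, 0.998, 0.003], [-0.007, 0.003, -1.0]]
force: [-0.1, -0.0, -0.4]
finger_gap: 0.0378
```

```bash
python3 -c "
from h import *
row((.5,.2048,.051),down(-.07))"; python3 -m creep '[[-0.003,0.007,0,3,-2,4,0.55],[-0.003,0.007,0,3,-2,4,0.55],[-0.003,0.007,0,3,-2,4,0.55]]'
```

```text
turn [0.003  0.0072 0.0019] shift mm [ 3.  -2.6  4.2]
clock: 2.97
tool_pos: [0.4995, 0.205, 0.0507]
eef_rot: [[-0.998, 0.068, -0.001], [0.068, 0.998, 0.006], [0.001, 0.006, -1.0]]
force: [0.7, 0.1, -0.0]
finger_gap: 0.0399
```

```bash
python3 -c "
from h import *
row((.5,.2048,.051),down(-.07))"
```

```text
turn [ 0.0057 -0.0011  0.0016] shift mm [-0.6 -0.2 -0.3]
```

```bash
python3 -m creep '[[0.006,0,0,0,0,0,1],[0.006,0,0,0,0,0,1],[0.006,0,0,0,0,0,1],[0.006,0,0,0,0,0,1],[0.006,0,0,0,0,0,1],[0.006,0,0,0,0,0,1],[0.006,0,0,0,0,0,1],[0.006,0,0,0,0,0,1]]' 50
```

```text
clock: 3.63
tool_pos: [0.4995, 0.2052, 0.0508]
eef_rot: [[-0.998, 0.068, -0.001], [0.068, 0.998, 0.0], [0.001, -0.0, -1.0]]
force: [0.2, 0.6, -0.7]
finger_gap: 0.0134
```

```bash
python3 -m creep '[[0,0,0,0,0,-5,1],[0,0,0,0,0,-15,1],[0,0,0,0,0,-35,1],[0,0,0,0,0,-60,1],[0,0,0,0,0,-90,1],[0,0,0,0,0,-115,1],[0,0,0,0,0,-135,1],[0,0,0,0,0,-140,1],[0,0,0,0,0,-140,1]]' 50
python3 -c "
from h import *
row((.505,-.178,.20),down(-.118))"
```

```text
clock: 4.38
tool_pos: [0.5007, 0.2054, 0.1928]
eef_rot: [[-0.998, 0.068, 0.003], [0.068, 0.998, 0.001], [-0.003, 0.001, -1.0]]
force: [0.0, -0.6, -3.9]
finger_gap: 0.0136
turn [0.0012 0.0028 0.0496] shift mm [ -30.5 -382.2   -7.6]
```

```bash
python3 -m creep '[[0,0,0.005,-1,-12,0,1],[0,0,0.01,-3,-40,-2,1],[0,0,0.015,-6,-75,-4,1],[0,0,0.02,-9,-110,-6,1],[0,0,0.025,-11,-145,-7,1],[0,0,0.03,-14,-180,-7,1],[0,0,0.035,-17,-215,-7,1],[0,0,0.04,-20,-250,-7,1],[0,0,0.045,-23,-285,-7,1],[0,0,0.05,-25,-310,-7,1]]'
python3 -c "
from h import *
row((.505,-.178,.19),down(-.118))"
```

```text
clock: 5.22
tool_pos: [0.5025, -0.1088, 0.1976]
eef_rot: [[-0.993, 0.12, -0.0], [0.12, 0.993, 0.001], [0.001, 0.001, -1.0]]
force: [1.7, -0.5, -3.0]
finger_gap: 0.0141
turn [ 0.0006 -0.0006 -0.002 ] shift mm [-10.7 -68.4   7.6]
```

```bash
python3 -m creep '[[0,0,-0.002,-5,-25,3,1],[0,0,-0.002,-9,-50,6,1],[0,0,-0.002,-11,-65,8,1],[0,0,-0.002,-11,-68,8,1],[0,0,-0.002,-11,-68,8,1],[0,0,-0.002,-11,-68,8,1]]'
python3 - <<'E'
from h import *
from bench import bot
s=bot.read_state();print(s["tool_pos"],s["eef_rot"])
ims=[]
for n in("top","side"):
    p=bot.snapshot(n)["pixels"][...,::-1]; cv2.imwrite(f"pics/{n}2.png",p)
    c=p[130:250,250:380] if n=="top" else p[190:310,215:345]
    cv2.imwrite(f"pics/{n}2c.png",cv2.resize(c,None,fx=5,fy=5,interpolation=cv2.INTER_CUBIC))
E
```

```text
clock: 5.72
tool_pos: [0.504, -0.177, 0.1884]
eef_rot: [[-0.993, 0.119, -0.003], [0.119, 0.993, 0.002], [0.003, 0.002, -1.0]]
force: [0.2, 0.3, -2.4]
finger_gap: 0.0133
[ 0.50401747 -0.17703048  0.18841613] [[-0.99294056  0.11857531 -0.0029903 ]
 [ 0.11856848  0.99294306  0.00236444]
 [ 0.00324956  0.0019932  -0.99999273]]
```

View pics/top2c.png

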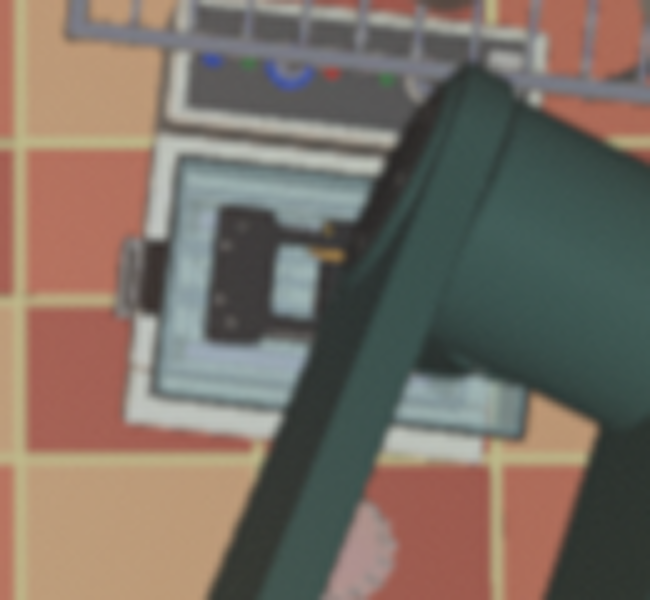

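View pics/side2c.png

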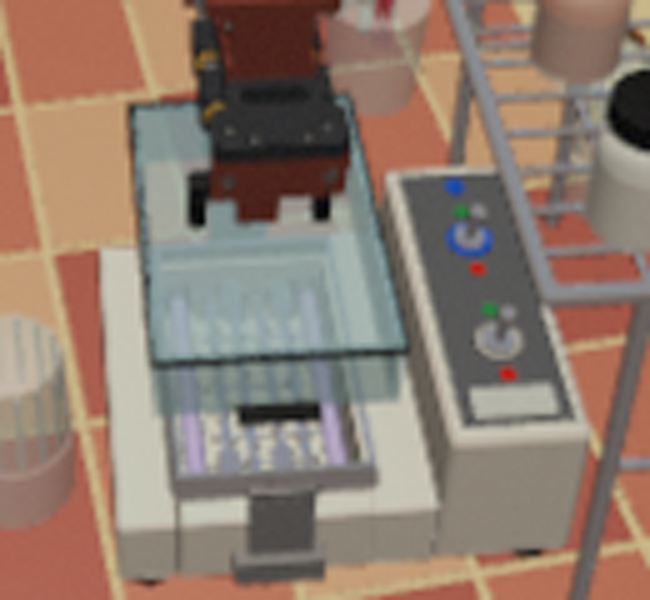

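Run:
```python
from h import *
T4=lambda u:crop(u,4,(250,80)); S5=lambda u:crop(u,5,(200,190))
L=onz("top",T4((105,421)),.084);R=onz("top",T4((407,454)),.084);print("clips",L,R,(L+R)/2,np.arctan2(L[0]-R[0],L[1]-R[1]),np.hypot(*(L-R)[:2]))
# curb per view
for nm,uvs in (("top",[T4(u) for u in((143,350),(385,378),(368,525),(128,497))]),("side",[S5(u) for u in((228,248),(405,238),(450,475),(250,484))])):
    P=[onz(nm,u,.077) for u in uvs]; print(nm,np.mean(P,0),[round(float(np.hypot(*(P[i]-P[(i+1)%4])[:2])),4) for i in range(4)])
for nm,uvs in (("top",[T4(u) for u in((231,256),(342,268))]),("side",[S5(u) for u in((545,238),(574,341))])):
    P=[onz(nm,u,.116) for u in uvs]; m=np.mean(P,0); d=P[0]-P[1]; d/=np.linalg.norm(d); print("collars",nm,m, m-.128*np.array([d[1],-d[0],0]),-np.arctan2(d[0],d[1]))
# cover now
T=lambda u:crop(u,5,(250,130)); S=lambda u:crop(u,5,(215,190)); a,b=.064,.099
obs=[("top",(a,b,.042),T((178,155))),("top",(-a,b,.042),T((155,397))),("top",(-a,-b,.042),T((525,438))),
("side",(-a,b,.042),S((130,103))),("side",(a,b,.042),S((350,97))),("side",(a,-b,.042),S((408,350))),("side",(-a,-b,.042),S((152,362)))]
for z in(.133,.1376,.142):
  for c in("top","side",None):
    x,r=fit([o for o in obs if c in(None,o[0])],z,[.5,-.2,0]); print("cover",z,c,np.round(x,4),np.round(r,1).tolist())
```

```text
clips [ 0.51969941 -0.06508504  0.084     ] [ 0.49542155 -0.28670463  0.084     ] [ 0.50756048 -0.17589483  0.084     ] 0.10911232898693164 0.2229454178549514
top [ 0.50786827 -0.17705224  0.077     ] [0.1803, 0.1094, 0.1781, 0.1094]
side [ 0.50637332 -0.18256407  0.077     ] [0.1094, 0.1824, 0.1081, 0.1794]
collars top [ 0.63240737 -0.19346081  0.116     ] [ 0.50516053 -0.17959567  0.116     ] -0.10853436862552346
collars side [ 0.63541065 -0.19352071  0.116     ] [ 0.50835277 -0.17801927  0.116     ] -0.12140304825877382
cover 0.133 top [ 0.5047 -0.1777 -0.1096] [[0.5, 1.0], [0.1, -0.3], [-0.7, -0.4]]
cover 0.133 side [ 0.5063 -0.1732 -0.1244] [[0.6, 0.8], [-0.2, 0.1], [-0.6, -0.4], [0.3, -0.1]]
cover 0.133 None [ 0.5053 -0.1759 -0.1163] [[0.0, 0.5], [-0.7, -0.8], [-1.5, -0.5], [0.1, 1.6], [-0.6, 0.7], [-0.4, 0.3], [0.4, 0.9]]
cover 0.1376 top [ 0.5047 -0.1771 -0.1097] [[0.4, 0.8], [-0.0, -0.3], [-0.4, -0.4]]
cover 0.1376 side [ 0.5052 -0.1776 -0.1245] [[0.4, 0.6], [-0.1, -0.1], [-0.4, -0.3], [0.2, 0.0]]
cover 0.1376 None [ 0.5049 -0.1775 -0.118 ] [[0.8, 0.4], [-0.0, -0.7], [-0.5, -0.1], [0.1, 0.7], [-0.5, -0.2], [-0.3, -0.5], [0.3, 0.1]]
cover 0.142 top [ 0.5047 -0.1765 -0.1098] [[0.4, 0.6], [-0.1, -0.2], [-0.2, -0.3]]
cover 0.142 side [ 0.504  -0.1818 -0.1246] [[0.3, 0.4], [-0.0, -0.3], [-0.2, -0.2], [0.0, 0.1]]
cover 0.142 None [ 0.5045 -0.1788 -0.12  ] [[1.5, 0.4], [0.5, -0.6], [0.4, 0.2], [0.1, -0.2], [-0.3, -1.0], [-0.3, -1.2], [0.1, -0.7]]
```

```bash
python3 -c "
from h import *
row((.5062,-.1776,.143),down(-.116))"
```

```text
turn [ 0.0014 -0.0019 -0.0014] shift mm [-1.8 -0.9 46.1]
```

```bash
python3 -m creep '[[0.001,-0.002,-0.001,-1.8,-0.9,10,1],[0.001,-0.002,-0.001,-1.8,-0.9,25,1],[0.001,-0.002,-0.001,-1.8,-0.9,38,1],[0.001,-0.002,-0.001,-1.8,-0.9,45,1],[0.001,-0.002,-0.001,-1.8,-0.9,46,1],[0.001,-0.002,-0.001,-1.8,-0.9,46,1]]'
python3 - <<'E'
from h import *
from bench import bot
ims=[]
for n in("top","side"):
    p=bot.snapshot(n)["pixels"][...,::-1]; cv2.imwrite(f"pics/{n}3.png",p)
    c=p[130:250,250:380] if n=="top" else p[190:310,215:345]
    cv2.imwrite(f"pics/{n}3c.png",cv2.resize(c,None,fx=5,fy=5,interpolation=cv2.INTER_CUBIC))
E
```

```text
clock: 6.32
tool_pos: [0.5061, -0.177, 0.1429]
eef_rot: [[-0.993, 0.115, -0.001], [0.115, 0.993, 0.001], [0.001, 0.001, -1.0]]
force: [0.7, 0.0, -0.5]
finger_gap: 0.0141
```

View pics/top3c.png

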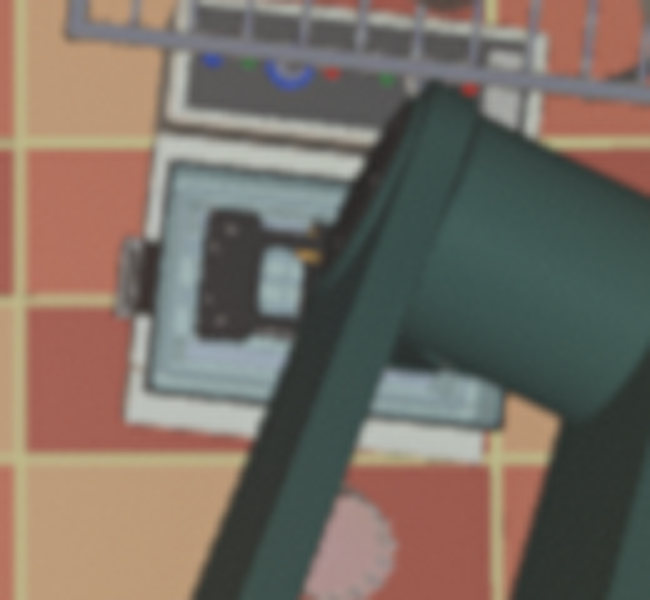

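View pics/side3c.png

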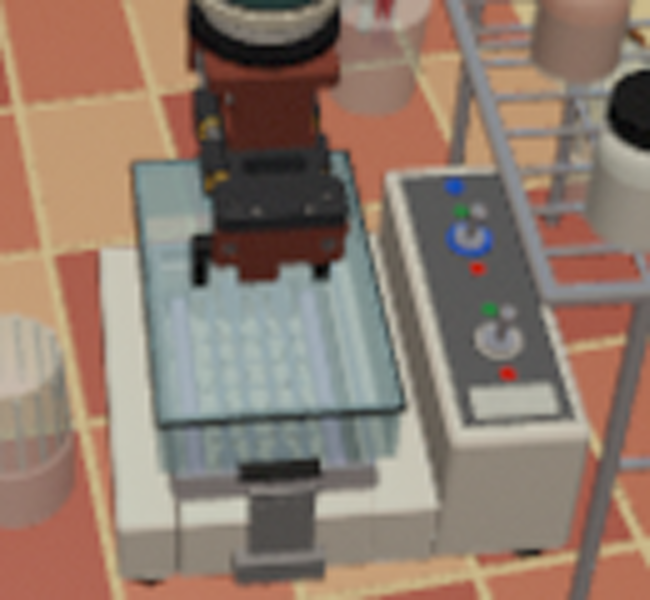

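Tabs line up with the clips (side: tab 280 vs clip 281; top: tab and clip both at row ≈277). Descending slowly while watching the force.

```bash
python3 -m creep '[[0,0,0,0,-0.7,3,1],[0,0,0,0,-0.7,6,1],[0,0,0,0,-0.7,9,1],[0,0,0,0,-0.7,11,1],[0,0,0,0,-0.7,13,1],[0,0,0,0,-0.7,13,1]]' 60
```

```text
clock: 6.92
tool_pos: [0.5065, -0.1784, 0.13]
eef_rot: [[-0.993, 0.116, 0.001], [0.116, 0.993, -0.0], [-0.001, -0.0, -1.0]]
force: [0.2, -0.5, -2.1]
finger_gap: 0.0135
```

```bash
python3 -m creep '[[0,0,0,0,0,1,1],[0,0,0,0,0,2,1],[0,0,0,0,0,3,1],[0,0,0,0,0,3,1]]' 60; python3 -c "
from h import *
from bench import bot
print(np.round(bot.read_state()['wrist_torque'],2))
row((.5062,-.1776,.113),down(-.116))"
```

```text
clock: 7.25
tool_pos: [0.5064, -0.1785, 0.1268]
eef_rot: [[-0.993, 0.116, 0.001], [0.116, 0.993, -0.0], [-0.001, -0.0, -1.0]]
force: [0.2, -1.3, -0.5]
finger_gap: 0.0135
[-0.09  0.04 -0.03]
turn [-0.0002  0.0006 -0.    ] shift mm [ 0.3  0.9 13.8]
```

```bash
python3 -m creep '[[0,0,0,0,0,2,1],[0,0,0,0,0,4,1],[0,0,0,0,0,6,1],[0,0,0,0,0,6,1]]' 60; python3 -c "
from bench import bot
print(bot.read_state()['wrist_torque'])"
```

```text
clock: 7.58
tool_pos: [0.5069, -0.1791, 0.1208]
eef_rot: [[-0.993, 0.116, 0.001], [0.116, 0.993, -0.001], [-0.002, -0.001, -1.0]]
force: [0.5, -3.4, -0.0]
finger_gap: 0.0134
[-0.48485551 -0.03024506 -0.04695044]
```

```bash
python3 -m creep '[[0,0,0,0,-1.2,0,1],[0,0,0,0,-1.2,0,1],[0,0,0,0,-1.2,2,1],[0,0,0,0,-1.2,2,1]]' 60; python3 -c "
from bench import bot
print(bot.read_state()['wrist_torque'])"
```

```text
clock: 7.92
tool_pos: [0.5067, -0.1804, 0.1186]
eef_rot: [[-0.993, 0.116, 0.001], [0.116, 0.993, -0.002], [-0.002, -0.001, -1.0]]
force: [0.7, -3.4, -1.4]
finger_gap: 0.0131
[-0.13549073 -0.11777854 -0.01160931]
```

```bash
cat > look.py <<'E'
import sys
from h import *
from bench import bot
k=sys.argv[1]
for n in("top","side"):
    p=bot.snapshot(n)["pixels"][...,::-1]; cv2.imwrite(f"pics/{n}{k}.png",p)
    c=p[130:250,250:380] if n=="top" else p[190:310,215:345]
    cv2.imwrite(f"pics/{n}{k}c.png",cv2.resize(c,None,fx=5,fy=5,interpolation=cv2.INTER_CUBIC))
E
python3 look.py 4
```

```text
(no output)
```

View pics/side4c.png

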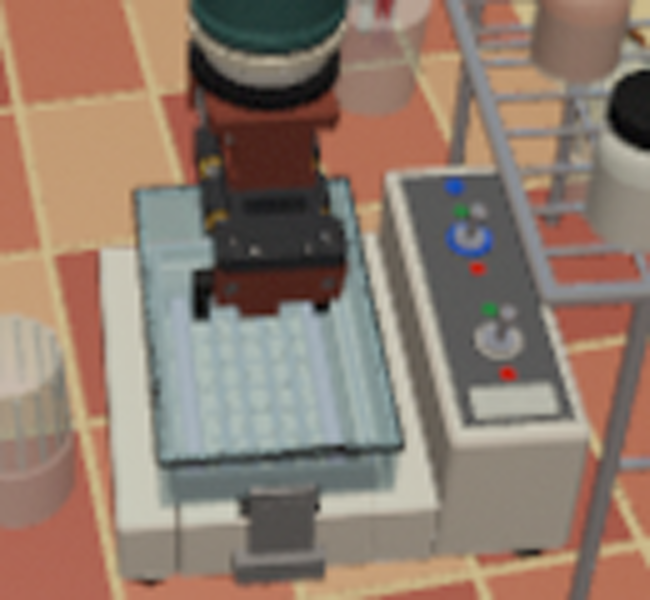

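View pics/top4c.png

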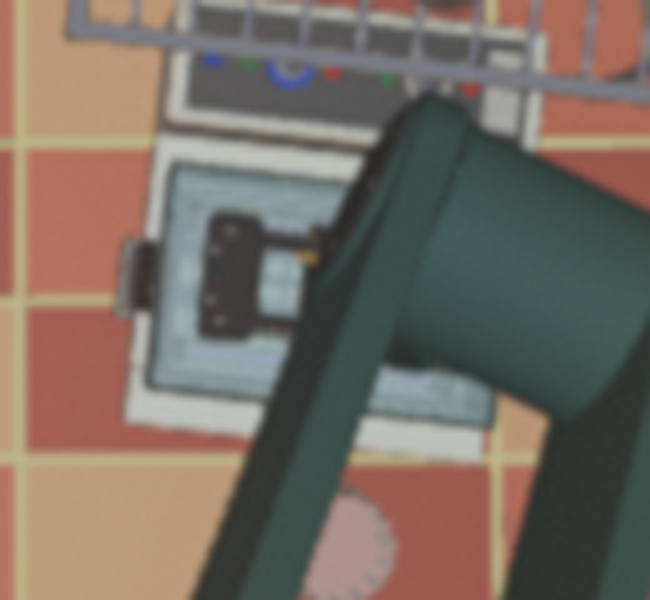

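Seems to be in the curb and between the clips (near clip top in front of the tab at side crop ≈(282,490)). Continuing to press.

```bash
python3 -m creep '[[0,0,0,0,0,1,1],[0,0,0,0,0,2,1],[0,0,0,0,0,3,1],[0,0,0,0,0,3,1]]' 60; python3 -c "
from bench import bot
print(bot.read_state()['wrist_torque'])"
```

```text
clock: 8.35
tool_pos: [0.5072, -0.1807, 0.1164]
eef_rot: [[-0.993, 0.116, 0.002], [0.116, 0.993, -0.002], [-0.003, -0.002, -1.0]]
force: [0.4, -4.9, -1.0]
finger_gap: 0.0135
[-0.67806107  0.03495367 -0.03758369]
```

```bash
python3 -m creep '[[0,0,0,0,-1.5,0,1],[0,0,0,0,-1.5,0,1],[0,0,0,0,-1.5,0,1]]' 60; python3 -c "
from bench import bot
print(bot.read_state()['wrist_torque'])"
```

```text
clock: 8.6
tool_pos: [0.5068, -0.1823, 0.1161]
eef_rot: [[-0.993, 0.116, 0.002], [0.116, 0.993, -0.002], [-0.002, -0.002, -1.0]]
force: [-0.2, -4.0, -1.5]
finger_gap: 0.0136
[-0.56409106 -0.0618801  -0.09133463]
```

```bash
python3 look.py 5
python3 - <<'E'
import cv2,numpy as np
a=cv2.imread("pics/side5.png")
cv2.imwrite("pics/z5.png",np.hstack([cv2.resize(a[260:305,240:310],None,fx=11,fy=11,interpolation=cv2.INTER_CUBIC)]))
b=cv2.imread("pics/top5.png")
cv2.imwrite("pics/zt5.png",cv2.resize(b[155:225,265:300],None,fx=8,fy=8,interpolation=cv2.INTER_CUBIC))
E
```

```text
(no output)
```

View pics/z5.png

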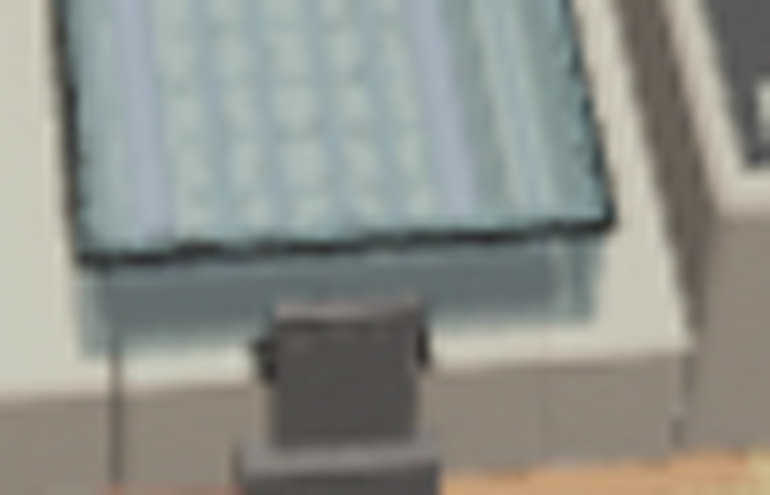

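View pics/zt5.png

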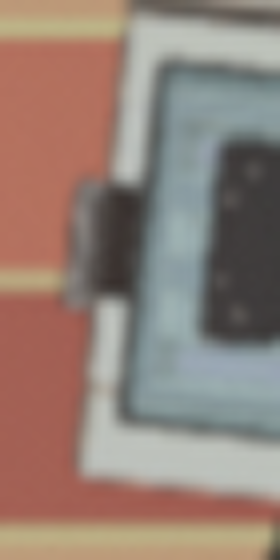

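View pics/side5c.png

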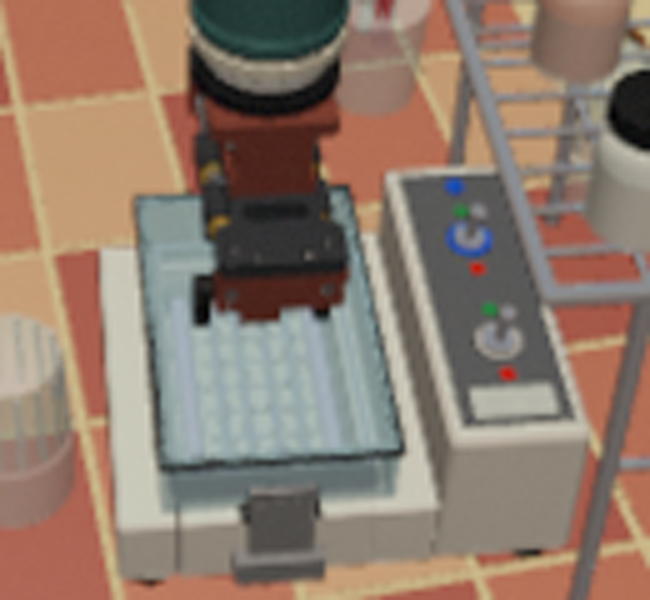

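Run:
```python
from h import *
T=lambda u:crop(u,8,(265,155)); S=lambda u:crop(u,5,(215,190)); a,b=.064,.099
obs=[("top",(a,b,.042),T((160,62))),("top",(-a,b,.042),T((120,418))),
("side",(-a,b,.042),S((136,197))),("side",(a,b,.042),S((348,186))),("side",(a,-b,.042),S((402,450))),("side",(-a,-b,.042),S((160,467)))]
for z in(.060,.063,.0655):
  for c in("top","side",None):
    x,r=fit([o for o in obs if c in(None,o[0])],z,[.5,-.2,0]); print("cover",z,c,np.round(x,4),np.round(r,1).tolist())
```

```text
cover 0.06 top [ 0.5087 -0.1802 -0.115 ] [[-0.0, 0.3], [0.0, -0.3]]
cover 0.06 side [ 0.5085 -0.178  -0.1195] [[0.4, 1.3], [-0.4, 1.4], [-0.2, -0.5], [0.1, -0.9]]
cover 0.06 None [ 0.5082 -0.1793 -0.1189] [[-0.2, 0.3], [-0.4, -0.3], [0.4, 1.6], [-0.3, 1.7], [-0.1, -0.1], [0.2, -0.5]]
cover 0.063 top [ 0.5085 -0.18   -0.115 ] [[-0.0, 0.2], [0.0, -0.2]]
cover 0.063 side [ 0.5078 -0.1805 -0.1196] [[0.3, 1.2], [-0.3, 1.2], [-0.1, -0.5], [0.0, -0.9]]
cover 0.063 None [ 0.5079 -0.1801 -0.1196] [[0.1, 0.3], [-0.0, -0.2], [0.4, 1.1], [-0.3, 1.2], [-0.1, -0.6], [0.1, -1.0]]
cover 0.0655 top [ 0.5084 -0.1798 -0.115 ] [[-0.0, 0.2], [0.0, -0.2]]
cover 0.0655 side [ 0.5072 -0.1826 -0.1197] [[0.3, 1.0], [-0.3, 1.1], [0.0, -0.5], [-0.0, -0.9]]
cover 0.0655 None [ 0.5077 -0.1807 -0.12  ] [[0.4, 0.3], [0.2, -0.1], [0.3, 0.6], [-0.3, 0.7], [-0.0, -1.0], [0.0, -1.4]]
```

```bash
python3 -m creep '[[0,0,0,0,0,1.5,1],[0,0,0,0,0,3,1],[0,0,0,0,0,4,1],[0,0,0,0,0,4,1]]' 60; python3 -c "
from bench import bot
print(bot.read_state()['wrist_torque'])"
```

```text
clock: 9.03
tool_pos: [0.5073, -0.1811, 0.1121]
eef_rot: [[-0.993, 0.116, 0.003], [0.116, 0.993, -0.0], [-0.003, -0.0, -1.0]]
force: [2.1, 4.0, 2.8]
finger_gap: 0.0136
[ 0.41591335 -0.29890845  0.04208501]
```

```bash
python3 look.py 6
python3 - <<'E'
import cv2,numpy as np
a=cv2.imread("pics/side6.png")
cv2.imwrite("pics/z6.png",np.hstack([cv2.resize(a[260:305,240:310],None,fx=11,fy=11,interpolation=cv2.INTER_CUBIC)]))
b=cv2.imread("pics/top6.png")
cv2.imwrite("pics/zt6.png",cv2.resize(b[155:225,265:300],None,fx=8,fy=8,interpolation=cv2.INTER_CUBIC))
E
```

```text
(no output)
```

View pics/z6.png

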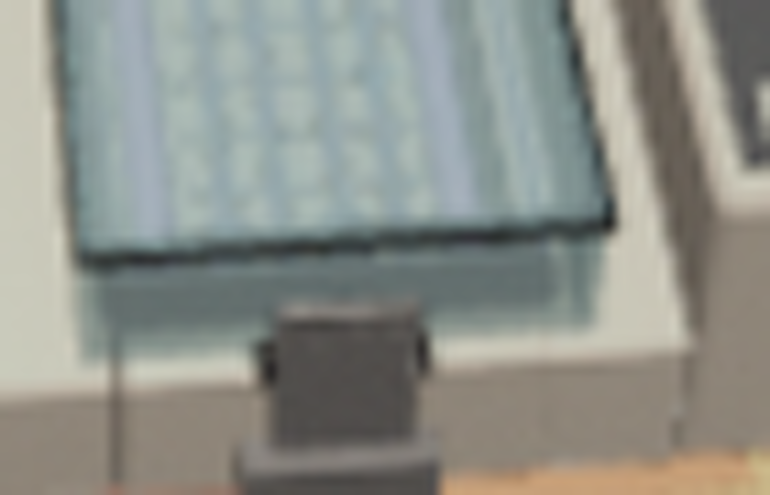

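View pics/zt6.png

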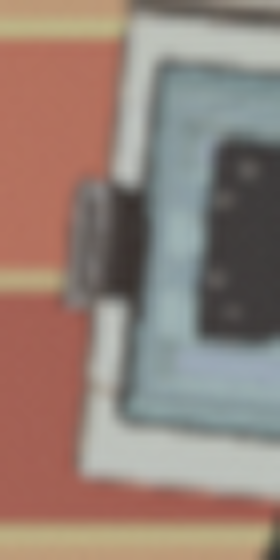

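View pics/side6c.png

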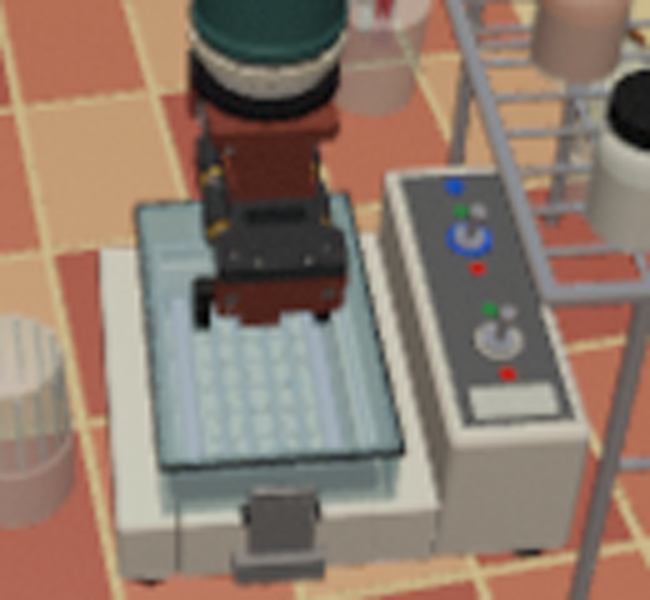

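```bash
python3 -m creep '[[0,0,0,0,0,1,1],[0,0,0,0,0,2,1],[0,0,0,0,0,2,1]]' 60
python3 - <<'E'
from h import *
T=lambda u:crop(u,8,(265,155)); S=lambda u:crop(u,5,(215,190)); a,b=.064,.099
obs=[("top",(a,b,.042),T((157,62))),("top",(-a,b,.042),T((120,418))),
("side",(-a,b,.042),S((136,205))),("side",(a,b,.042),S((348,194))),("side",(a,-b,.042),S((402,450))),("side",(-a,-b,.042),S((160,467)))]
for z in(.062,):
  for c in("top","side",None):
    x,r=fit([o for o in obs if c in(None,o[0])],z,[.5,-.2,0]); print("cover",z,c,np.round(x,4),np.round(r,1).tolist())
E
```

```text
clock: 9.38
tool_pos: [0.5072, -0.1812, 0.1121]
eef_rot: [[-0.993, 0.115, 0.003], [0.115, 0.993, -0.001], [-0.003, -0.001, -1.0]]
force: [-3.7, 4.5, 22.5]
finger_gap: 0.0131
cover 0.062 top [ 0.5094 -0.1796 -0.1066] [[-0.0, 0.2], [0.0, -0.2]]
cover 0.062 side [ 0.5075 -0.1817 -0.1182] [[0.3, 0.1], [-0.4, 0.1], [-0.0, 0.1], [0.1, -0.2]]
cover 0.062 None [ 0.5078 -0.1807 -0.1181] [[0.7, 0.4], [0.2, -0.1], [0.3, -0.1], [-0.3, -0.1], [-0.0, -0.2], [0.1, -0.6]]
```

Hard stop at 22 N and the cover fits level (side residuals ≤0.4 px). Relieving the load and releasing.

```bash
python3 -m creep '[[0,0,0,0,0,-2,1],[0,0,0,0,0,-2,1],[0,0,0,0,0,-2,0.5],[0,0,0,0,0,-2,0],[0,0,0,0,0,-2,0],[0,0,0,0,0,-2,0],[0,0,0,0,0,-2,0],[0,0,0,0,0,-2,0],[0,0,0,0,0,-2,0],[0,0,0,0,0,-2,0]]' 20
python3 -m creep '[[0,0,0,0,0,-5,0],[0,0,0,0,0,-25,0],[0,0,0,0,0,-55,0],[0,0,0,0,0,-80,0],[0,0,0,30,0,-100,0],[0,0,0,60,0,-110,0],[0,0,0,90,0,-110,0],[0,0,0,120,0,-110,0],[0,0,0,120,0,-110,0]]'
```

```text
clock: 10.22
tool_pos: [0.5073, -0.1813, 0.1142]
eef_rot: [[-0.993, 0.115, 0.003], [0.115, 0.993, -0.001], [-0.003, -0.001, -1.0]]
force: [-0.3, -0.3, -0.6]
finger_gap: 0.0637
clock: 10.97
tool_pos: [0.3821, -0.1652, 0.2236]
eef_rot: [[-0.993, 0.116, -0.001], [0.116, 0.993, 0.0], [0.001, 0.0, -1.0]]
force: [-0.6, 1.4, -1.1]
finger_gap: 0.0878
```

```bash
python3 look.py 7
python3 - <<'E'
import cv2,numpy as np
a=cv2.imread("pics/side7.png")
cv2.imwrite("pics/s7l.png",cv2.resize(a[215:275,285:345],None,fx=10,fy=10,interpolation=cv2.INTER_CUBIC))
E
```

```text
(no output)
```

View pics/side7c.png

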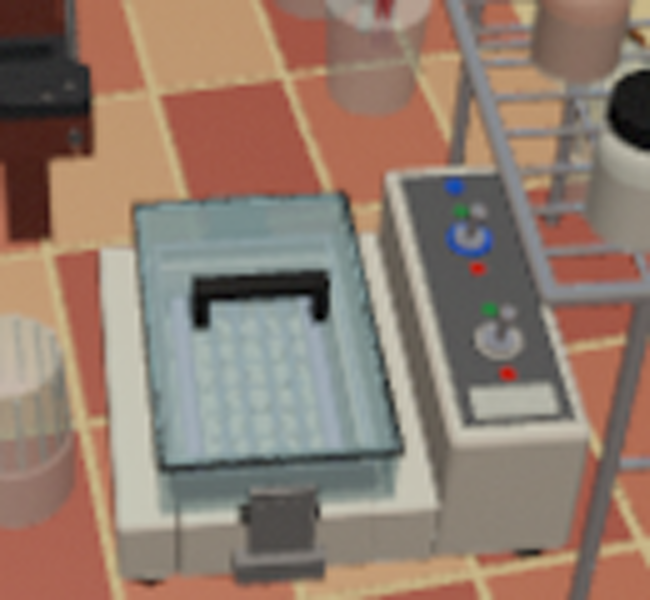

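View pics/top7c.png

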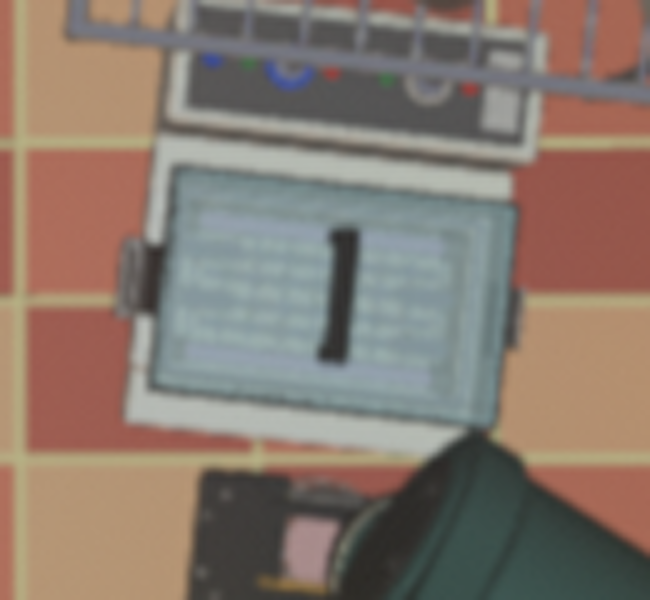

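View pics/s7l.png

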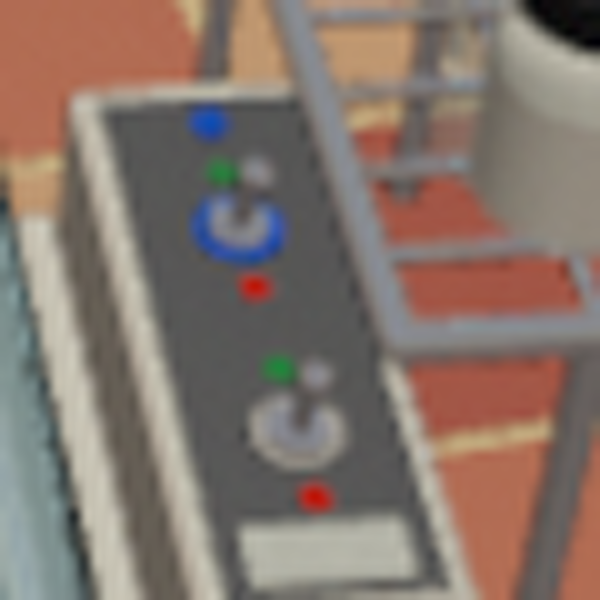

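```bash
cat >> h.py <<'E'
def seat(l,p=(.5077,-.181,-.117)):
    c,s=np.cos(p[2]),np.sin(p[2]); return np.array([[c,-s,0],[s,c,0],[0,0,1]])@np.array(l)/1e3+[p[0],p[1],.062]
def tilt(th,yaw=-.117):
    return down(yaw)@Ro.from_rotvec([0,-th,0]).as_matrix()
E
python3 - <<'E'
from h import *
T=lambda u:crop(u,5,(250,130)); S=lambda u:crop(u,5,(215,190)); a,b=.064,.099
obs=[("top",(a,b,.042),T((176,165))),("top",(a,-b,.042),T((518,205))),("top",(-a,-b,.042),T((496,428))),("top",(-a,b,.042),T((150,388))),
("side",(-a,b,.042),S((136,205))),("side",(a,b,.042),S((348,193))),("side",(a,-b,.042),S((402,450))),("side",(-a,-b,.042),S((160,467)))]
for c in("top","side",None):
    x,r=fit([o for o in obs if c in(None,o[0])],.062,[.5,-.2,0]); print("cover",c,np.round(x,4),np.round(r,1).tolist())
ball=lambda y,a:(128,y+30*np.sin(a),56+30*np.cos(a))
Z=lambda uv:(np.array(uv)+.5-np.array([285,215])) *10-.5
for nm,l in(("lampoff",ball(40,-.297)),("lampon",ball(40,.297)),("fanoff",ball(-40,-.297)),("collarL",(128,40,54)),("collarF",(128,-40,54))):
    print(nm,np.round(seat(l),4),Z(proj("side",seat(l))).round())
row(seat((60,5,115)),tilt(.87))
E
```

```text
cover top [ 0.5074 -0.1813 -0.1154] [[0.2, 0.3], [-0.2, 0.2], [-0.4, -0.3], [0.4, -0.2]]
cover side [ 0.5075 -0.1816 -0.1178] [[0.3, 0.1], [-0.4, 0.3], [-0.0, 0.0], [0.1, -0.3]]
cover None [ 0.5075 -0.1814 -0.1164] [[0.2, 0.3], [-0.1, 0.2], [-0.4, -0.3], [0.4, -0.3], [0.2, 0.1], [-0.5, 0.3], [-0.0, -0.0], [0.1, -0.3]]
lampoff [ 0.6385 -0.1649  0.1467] [258. 179.]
lampon [ 0.6405 -0.1475  0.1467] [246. 137.]
fanoff [ 0.6291 -0.2444  0.1467] [319. 384.]
collarL [ 0.6395 -0.1562  0.116 ] [241. 234.]
collarF [ 0.6302 -0.2357  0.116 ] [299. 437.]
turn [-0.0011 -0.8657  0.001 ] shift mm [-181.1    5.4   48.1]
```

The cover fits at (0.5075, −0.1814, 0.062), level, with residuals ≤0.5 px in both views. Both hooks stand upright over the tabs (top crop: left 138,277, right 515,318). The lamp ball is at side zoom (257,170), matching "off". Next I tilt the tool, close it and approach between the toggles.

```bash
python3 -m creep '[[0,-0.12,0,-20,1,0,1],[0,-0.24,0,-40,1,0,1],[0,-0.36,0,-60,2,0,1],[0,-0.48,0,-80,3,0,1],[0,-0.6,0,-100,3,0,1],[0,-0.72,0,-115,4,0,1],[0,-0.8,0,-120,5,0,1],[0,-0.866,0,-120,5,0,1],[0,-0.866,0,-120,5,0,1],[0,-0.866,0,-120,5,0,1]]' 20
python3 - <<'E'
from h import *
from bench import bot
row(seat((60,5,115)),tilt(.87)); print(bot.read_state()["qpos"])
E
```

```text
clock: 11.9
tool_pos: [0.5197, -0.1577, 0.2714]
eef_rot: [[-0.689, 0.141, 0.711], [0.093, 0.99, -0.106], [-0.719, -0.007, -0.695]]
force: [-0.0, 0.1, -0.3]
finger_gap: 0.0247
turn [-0.0228 -0.0677 -0.0116] shift mm [ 32.4 -17.6 102.5]
[-0.69418579 -0.04052739  2.22230637  1.04489448  0.44638633 -2.97866338]
```

Run:
```python
from h import *
row((.50,-.135,.23),tilt(.6,-.26))
row((.50,-.135,.23),tilt(.78,-.26))
```

```text
turn [0.0713 0.2026 0.0948] shift mm [45.5 20.  12.3]
turn [0.0794 0.0228 0.0879] shift mm [45.5 20.  12.3]
```

```bash
python3 -m creep '[[0.035,0.1,0.05,23,10,6,1],[0.071,0.2,0.095,45,20,12,1],[0.071,0.2,0.095,45,20,12,1],[0.071,0.2,0.095,45,20,12,1],[0.071,0.2,0.095,45,20,12,1]]' 20
python3 - <<'E'
from h import *
from bench import bot
row((.50,-.135,.23),tilt(.78,-.26)); print(bot.read_state()["qpos"])
E
```

```text
clock: 12.32
tool_pos: [0.5006, -0.1357, 0.2305]
eef_rot: [[-0.798, 0.256, 0.545], [0.21, 0.967, -0.147], [-0.565, -0.002, -0.825]]
force: [-0.5, -0.1, -0.0]
finger_gap: 0.0007
turn [-0.0014 -0.1798  0.0021] shift mm [ 0.9  0.5 -0.1]
[-0.49504074 -0.00783694  2.16174099  0.32468904  0.41971369 -2.06602493]
```

Run:
```python
from h import *
print(seat((85,10,108)),seat((133,4,79)))
row(seat((85,10,108)),tilt(.7,-.34))
```

```text
[ 0.59328621 -0.18099069  0.17      ] [ 0.64025765 -0.19255287  0.141     ]
turn [ 0.047  -0.0996  0.0657] shift mm [-49.3 -19.9 107.1]
```

```bash
python3 -m creep '[[0.01,-0.02,0.01,-10,-4,21,1],[0.02,-0.04,0.03,-20,-8,42,1],[0.03,-0.06,0.04,-30,-12,64,1],[0.04,-0.08,0.055,-40,-16,85,1],[0.047,-0.1,0.066,-49,-20,107,1],[0.047,-0.1,0.066,-49,-20,107,1],[0.047,-0.1,0.066,-49,-20,107,1]]' 20
python3 - <<'E'
from h import *
from bench import bot
print(bot.read_state()["qpos"])
row(seat((133,4,79)),tilt(.7,-.34));
E
python3 look.py 8
```

```text
clock: 12.9
tool_pos: [0.5943, -0.1897, 0.1868]
eef_rot: [[-0.739, 0.32, 0.593], [0.26, 0.947, -0.188], [-0.622, 0.015, -0.783]]
force: [-0.7, 0.1, 0.2]
finger_gap: 0.0003
[-0.48969125  0.22751895  2.08895397  0.61680338  0.19698358 -2.29782221]
turn [ 0.0207 -0.0283  0.0013] shift mm [-6.2 11.4 63.7]
```

View pics/side8.png

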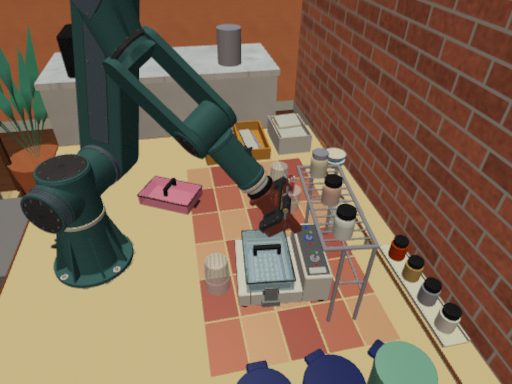

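```bash
cat >> h.py <<'E'
DATA=[([1.1899,.3595,1.5114,0,1.2725,-.1151],[.1574,.5783,.2218],None),
([-0.69418579,-0.04052739,2.22230637,1.04489448,0.44638633,-2.97866338],[.5197,-.1577,.2714],[[-0.689,0.141,0.711],[0.093,0.99,-0.106],[-0.719,-0.007,-0.695]]),
([-0.49504074,-0.00783694,2.16174099,0.32468904,0.41971369,-2.06602493],[.5006,-.1357,.2305],[[-0.798,0.256,0.545],[0.21,0.967,-0.147],[-0.565,-0.002,-0.825]]),
([-0.48969125,0.22751895,2.08895397,0.61680338,0.19698358,-2.29782221],[.5943,-.1897,.1868],[[-0.739,0.32,0.593],[0.26,0.947,-0.188],[-0.622,0.015,-0.783]])]
def fk(q,g,c=0):
    E=Ro.from_euler
    a1,d1,l2,e3,l3,L,off,y4,y6=g
    R1=E('z',q[0]); p=R1.apply([a1,off,d1]); R=R1*E('y',q[1]); p=p+R.apply([0,0,l2]); R=R*E('y',q[2]); p=p+R.apply([e3,y4,l3]); R=R*E('z',q[3])*E('y',q[4]); p=p+R.apply([0,y6,L]); R=R*E('z',q[5]); return p,R.as_matrix()
E
python3 - <<'E'
from h import *
for q,p,R in DATA:
    P,Rf=fk(q,[0]*9); print(np.round(Rf,3).tolist(), R)
f=lambda g:np.concatenate([fk(q,g)[0]-p for q,p,_ in DATA])
r=least_squares(lambda g:np.concatenate([f(g),1e-3*(g-np.array([0,.35,.4,0,.4,.2,0,0,0]))]),[0,.35,.4,0,.4,.2,0,0,0]); print(r.x.round(4),f(r.x).round(4))
E
```

```text
[[-0.263, -0.965, -0.001], [-0.965, 0.263, -0.002], [0.002, 0.0, -1.0]] None
[[-0.141, -0.689, 0.711], [-0.99, 0.093, -0.106], [0.007, -0.719, -0.695]] [[-0.689, 0.141, 0.711], [0.093, 0.99, -0.106], [-0.719, -0.007, -0.695]]
[[-0.256, -0.798, 0.545], [-0.967, 0.21, -0.147], [0.002, -0.565, -0.825]] [[-0.798, 0.256, 0.545], [0.21, 0.967, -0.147], [-0.565, -0.002, -0.825]]
[[-0.32, -0.739, 0.593], [-0.947, 0.26, -0.188], [-0.015, -0.622, -0.783]] [[-0.739, 0.32, 0.593], [0.26, 0.947, -0.188], [-0.622, 0.015, -0.783]]
[ 3.000e-04  2.662e-01  6.112e-01  1.121e-01  4.333e-01  3.813e-01
  3.450e-02  3.450e-02 -1.000e-04] [-0.      0.      0.      0.      0.     -0.      0.      0.     -0.
 -0.     -0.0001  0.    ]
```

```bash
cat >> h.py <<'E'
G=np.array([0.0003,.2662,.6112,.1121,.4333,.3813,.0345,.0345,-.0001])
RZ=Ro.from_euler('z',np.pi/2).as_matrix()
LO=np.array([-2.97,-1.01,.21,-.96,.2,-2.98]);HI=np.array([2.97,2.36,2.38,4.11,2.71,2.98])
def ik(p,R,q0):
    f=lambda q:np.concatenate([10*(fk(q,G)[0]-p),Ro.from_matrix((fk(q,G)[1]@RZ).T@R).as_rotvec()])
    r=least_squares(f,q0); return r.x,np.abs(r.fun).max()
E
python3 - <<'E'
from h import *
q0=np.array([-.49,.23,2.09,.3,.5,-2.0])
for pt in((85,10,108),(133,4,79),(133,32,79)):
  for t in(.5,.6,.7):
    for y in(-.117,-.25,-.35,-.45):
      q,e=ik(seat(pt),tilt(t,y),q0); print(pt,t,y,q.round(2),round(e,4))
E
```

```text
(85, 10, 108) 0.5 -0.117 [-0.53  0.26  1.96  0.42  0.49 -2.31] 0.0
(85, 10, 108) 0.5 -0.25 [-0.47  0.26  1.97  0.25  0.44 -2.  ] 0.0
(85, 10, 108) 0.5 -0.35 [-0.43  0.26  1.97  0.1   0.42 -1.73] 0.0
(85, 10, 108) 0.5 -0.45 [-0.39  0.26  1.96 -0.07  0.42 -1.45] 0.0
(85, 10, 108) 0.6 -0.117 [-0.56  0.26  2.04  0.72  0.37 -2.63] 0.0
(85, 10, 108) 0.6 -0.25 [-0.49  0.25  2.05  0.5   0.28 -2.26] 0.0
(85, 10, 108) 0.6 -0.35 [-0.44  0.25  2.05  0.21  0.24 -1.85] 0.0
(85, 10, 108) 0.6 -0.45 [-0.38  0.26  2.05 -0.15  0.24 -1.37] 0.0
(85, 10, 108) 0.7 -0.117 [-0.59  0.27  2.13  1.24  0.32 -3.17] 0.0
(85, 10, 108) 0.7 -0.25 [-0.51  0.26  2.14  1.23  0.18 -3.  ] 0.0
(85, 10, 108) 0.7 -0.35 [-0.45  0.26  2.14  0.94  0.08 -2.58] 0.0
(85, 10, 108) 0.7 -0.45 [-0.38  0.27  2.13 -0.76  0.07 -0.75] 0.0
(133, 4, 79) 0.5 -0.117 [-0.5   0.37  1.89  0.42  0.45 -2.29] 0.0
(133, 4, 79) 0.5 -0.25 [-0.45  0.36  1.9   0.25  0.4  -1.97] 0.0
(133, 4, 79) 0.5 -0.35 [-0.41  0.36  1.9   0.08  0.38 -1.7 ] 0.0
(133, 4, 79) 0.5 -0.45 [-0.37  0.37  1.89 -0.1   0.39 -1.42] 0.0
(133, 4, 79) 0.6 -0.117 [-0.53  0.37  1.97  
[... 572 characters left out ...]
.39  0.36  1.91  0.18  0.39 -1.87] 0.0
(133, 32, 79) 0.5 -0.35 [-0.36  0.36  1.9   0.01  0.38 -1.58] 0.0
(133, 32, 79) 0.5 -0.45 [-0.32  0.36  1.89 -0.17  0.39 -1.3 ] 0.0
(133, 32, 79) 0.6 -0.117 [-0.47  0.36  1.99  0.72  0.3  -2.56] 0.0
(133, 32, 79) 0.6 -0.25 [-0.41  0.36  1.99  0.41  0.22 -2.1 ] 0.0
(133, 32, 79) 0.6 -0.35 [-0.36  0.36  1.99  0.02  0.2  -1.6 ] 0.0
(133, 32, 79) 0.6 -0.45 [-0.31  0.36  1.98 -0.37  0.22 -1.09] 0.0
(133, 32, 79) 0.7 -0.117 [-0.49  0.37  2.07  1.42  0.24 -3.27] 0.0
(133, 32, 79) 0.7 -0.25 [-0.42  0.37  2.07  1.52  0.11 -3.22] 0.0
(133, 32, 79) 0.7 -0.35 [-0.36  0.37  2.07  1.35  0.   -2.93] 0.0
(133, 32, 79) 0.7 -0.45 [-0.3   0.38  2.06 -1.44  0.1  -0.01] 0.0
```

Run:
```python
from h import *
q0=np.array([-.49,.23,2.09,.3,.5,-2.0])
for pt in((85,10,108),(131,4,81),(131,32,81)):
  for t in(.6,.65):
    for y in(-.117,-.05,.0):
      q,e=ik(seat(pt),tilt(t,y),q0); print(pt,t,y,q.round(2),round(e,4))
c,s=np.cos(-.117),np.sin(-.117)
loc=lambda P:np.array([[c,s,0],[-s,c,0],[0,0,1]])@(np.array(P)-[.5077,-.181,.062])
print(loc([.62886,-.026,.282]),loc([.59104,-.3558,.282]))
x,r=tri([("top",crop((605,288),4,(250,80))),("side",crop((637,294),5,(200,190)))]);print(x,r,loc(x))
```

```text
(85, 10, 108) 0.6 -0.117 [-0.56  0.26  2.04  0.72  0.37 -2.63] 0.0
(85, 10, 108) 0.6 -0.05 [-0.59  0.26  2.03  0.78  0.43 -2.76] 0.0
(85, 10, 108) 0.6 0.0 [-0.61  0.27  2.02  0.8   0.47 -2.84] 0.0
(85, 10, 108) 0.65 -0.117 [-0.58  0.26  2.08  0.95  0.33 -2.87] 0.0
(85, 10, 108) 0.65 -0.05 [-0.61  0.27  2.07  0.98  0.4  -2.98] 0.0
(85, 10, 108) 0.65 0.0 [-0.63  0.27  2.06  0.99  0.44 -3.04] 0.0
(131, 4, 81) 0.6 -0.117 [-0.53  0.36  1.97  0.76  0.33 -2.64] 0.0
(131, 4, 81) 0.6 -0.05 [-0.56  0.36  1.97  0.81  0.39 -2.77] 0.0
(131, 4, 81) 0.6 0.0 [-0.58  0.37  1.96  0.84  0.43 -2.85] 0.0
(131, 4, 81) 0.65 -0.117 [-0.54  0.36  2.02  1.03  0.3  -2.92] 0.0
(131, 4, 81) 0.65 -0.05 [-0.57  0.37  2.01  1.05  0.36 -3.02] 0.0
(131, 4, 81) 0.65 0.0 [-0.59  0.37  2.    1.05  0.4  -3.07] 0.0
(131, 32, 81) 0.6 -0.117 [-0.47  0.35  1.99  0.72  0.3  -2.56] 0.0
(131, 32, 81) 0.6 -0.05 [-0.5   0.36  1.98  0.79  0.35 -2.71] 0.0
(131, 32, 81) 0.6 0.0 [-0.52  0.36  1.97  0.83  0.39 -2.8 ] 0.0
(131, 32, 81) 0.65 -0.117 [-0.48  0.36  2.03  1.01  0.26 -2.86] 0.0
(131, 32, 81) 0.65 -0.05 [-0.51  0.36  2.02  1.05  0.32 -2.98] 0.0
(131, 32, 81) 0.65 0.0 [-0.54  0.37  2.01  1.06  0.36 -3.04] 0.0
[0.10223801 0.16808371 0.22      ] [ 0.1031752 -0.1638764  0.22     ]
[ 0.59530314 -0.35597855  0.28395443] [ 0.4 -1.4 -1.3  0.2] [ 0.10743004 -0.16355608  0.22195443]
```

Run:
```python
from h import *
from bench import bot
q0=bot.read_state()["qpos"]
for f in(.33,.66,1): print(ik(np.array([.5943,-.1897,.1868])*(1-f)+f*seat((75,2,122)),tilt(.67*(1-f)+.6*f,-.31*(1-f)-.08*f),np.array([-.5,.25,2.05,.7,.4,-2.6]))[0].round(3))
row(seat((75,2,122)),tilt(.6,-.08));
```

```text
[-0.532  0.224  2.074  0.694  0.28  -2.485]
[-0.571  0.224  2.058  0.722  0.362 -2.601]
[-0.605  0.227  2.037  0.719  0.444 -2.686]
turn [-0.1334  0.0726 -0.2069] shift mm [ 9.4 -2.6 -4. ]
```

```bash
python3 -m creep '[[-0.045,0.03,-0.07,3,-1,-1,1],[-0.09,0.05,-0.14,6,-2,-3,1],[-0.133,0.073,-0.207,9,-3,-4,1],[-0.133,0.073,-0.207,9,-3,-4,1],[-0.133,0.073,-0.207,9,-3,-4,1]]' 20
python3 - <<'E'
from h import *
from bench import bot
print(bot.read_state()["qpos"])
row(seat((75,2,122)),tilt(.6,-.08)); 
row(seat((130,2,82)),tilt(.6,-.08));
E
```

```text
clock: 13.42
tool_pos: [0.5823, -0.1889, 0.1849]
eef_rot: [[-0.822, 0.083, 0.563], [0.068, 0.997, -0.048], [-0.565, -0.001, -0.825]]
force: [-0.3, 0.1, 0.8]
finger_gap: 0.0008
[-0.60563496  0.22537673  2.0356797   0.71425436  0.44376644 -2.67919268]
turn [-0.0025  0.0002 -0.002 ] shift mm [0.4 1.2 0.7]
turn [-0.0025  0.0002 -0.002 ] shift mm [-22.3  -0.7  64.8]
```

```bash
python3 -m creep '[[0,0,0,-5,0,13,1],[0,0,0,-10,0,28,1],[0,0,0,-14,0,40,1],[0,0,0,-14,0,40,1]]' 20; python3 look.py 9; python3 -c "
import cv2
a=cv2.imread('pics/side9.png');cv2.imwrite('pics/s9.png',cv2.resize(a[150:290,230:380],None,fx=4,fy=4,interpolation=cv2.INTER_CUBIC))"
```

```text
clock: 13.75
tool_pos: [0.6169, -0.191, 0.1584]
eef_rot: [[-0.823, 0.083, 0.562], [0.068, 0.997, -0.047], [-0.564, -0.0, -0.826]]
force: [1.0, -0.5, -0.4]
finger_gap: 0.0005
```

View pics/s9.png

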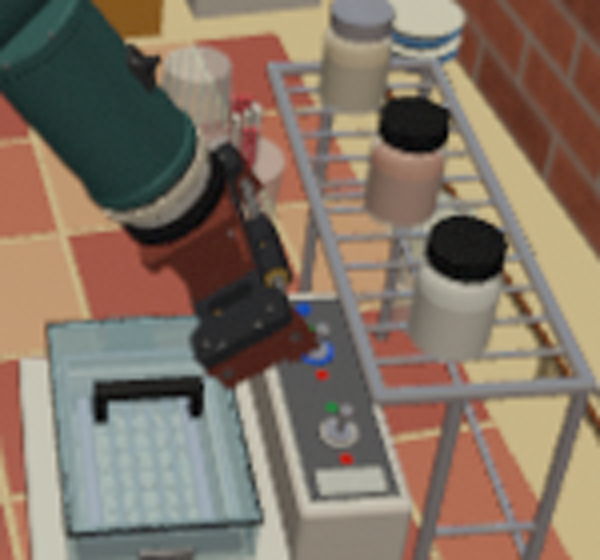

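View pics/top9.png

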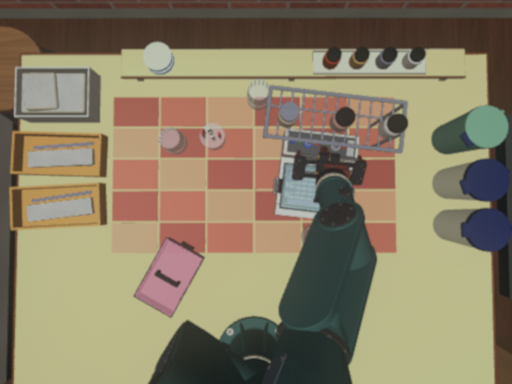

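```bash
python3 -c "
from h import *
row(seat((130,2,82)),tilt(.6,-.08)); row(seat((130,25,82)),tilt(.6,-.08))"; python3 -m creep '[[0,0,0,-4,0,10,1],[0,0,0,-8,0,20,1],[0,0,0,-9,0,24,1],[0,0,0,-9,0,24,1]]' 20; python3 look.py 10; python3 -c "
import cv2
a=cv2.imread('pics/side10.png');cv2.imwrite('pics/s10.png',cv2.resize(a[210:280,270:350],None,fx=8,fy=8,interpolation=cv2.INTER_CUBIC))"
```

```text
turn [-0.0016 -0.0011 -0.0021] shift mm [-9.2 -1.7 24.5]
turn [-0.0016 -0.0011 -0.0021] shift mm [-9.8 21.3 24.9]
clock: 14.18
tool_pos: [0.6375, -0.1925, 0.1436]
eef_rot: [[-0.823, 0.082, 0.562], [0.068, 0.997, -0.046], [-0.563, 0.0, -0.826]]
force: [-0.4, -0.2, 0.2]
finger_gap: 0.0006
```

View pics/s10.png

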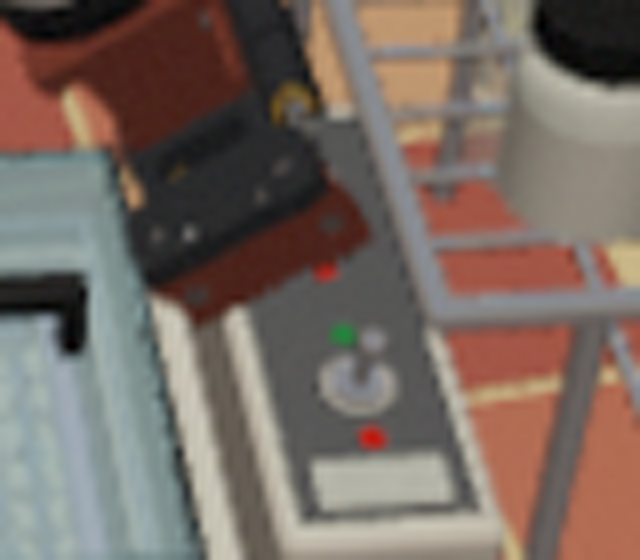

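Run:
```python
from h import *
from bench import bot
s=bot.read_state();p=np.array(s["tool_pos"]);R=np.array(s["eef_rot"])
for k in(0,20,40,60,80):
  for w in (-10,10): print(k,w,((proj("side",p-R[:,2]*k/1e3+R[:,0]*w/1e3)+.5-[270,210])*8-.5).round())
```

```text
0 -10 [371. 229.]
0 10 [321. 256.]
20 -10 [344. 197.]
20 10 [295. 224.]
40 -10 [318. 165.]
40 10 [267. 192.]
60 -10 [290. 132.]
60 10 [239. 160.]
80 -10 [262.  98.]
80 10 [211. 126.]
```

The fingertip is hidden behind the gripper's near end (side zoom ≈(346,242)). The fan toggle is clear of the hand (355,375), and the force is about zero. Pushing toward +y in small steps.

```bash
python3 -m creep '[[0,0,0,0,3,0,1],[0,0,0,0,6,0,1],[0,0,0,0,9,0,1],[0,0,0,0,9,0,1]]' 20;  python3 -m creep '[[0,0,0,0,2,0,1],[0,0,0,0,4,0,1],[0,0,0,0,4,0,1]]'
```

```text
clock: 14.62
tool_pos: [0.6372, -0.1826, 0.144]
eef_rot: [[-0.824, 0.082, 0.561], [0.068, 0.997, -0.046], [-0.563, 0.0, -0.826]]
force: [-0.8, 1.4, -0.2]
finger_gap: 0.0003
clock: 14.87
tool_pos: [0.6374, -0.1781, 0.144]
eef_rot: [[-0.824, 0.081, 0.561], [0.068, 0.997, -0.045], [-0.563, 0.001, -0.826]]
force: [-0.1, 0.4, -0.6]
finger_gap: 0.0006
```

```bash
python3 -m creep '[[0,0,0,0,2,0,1],[0,0,0,0,4,0,1],[0,0,0,0,4,0,1]]'
```

```text
clock: 15.12
tool_pos: [0.6382, -0.1749, 0.1446]
eef_rot: [[-0.823, 0.082, 0.562], [0.067, 0.997, -0.047], [-0.564, -0.001, -0.826]]
force: [-2.2, -4.4, 1.8]
finger_gap: 0.0007
```

Contact (−4.4 N in y). Pushing past the middle gently.

```bash
python3 -m creep '[[0,0,0,0,1.5,0,1],[0,0,0,0,3,0,1],[0,0,0,0,4.5,0,1],[0,0,0,0,6,0,1],[0,0,0,0,6,0,1]]'; python3 -m creep '[[0,0,0,0,1.5,0,1],[0,0,0,0,3,0,1],[0,0,0,0,3,0,1]]'
```

```text
clock: 15.53
tool_pos: [0.6384, -0.1678, 0.1443]
eef_rot: [[-0.824, 0.081, 0.561], [0.067, 0.997, -0.045], [-0.563, 0.0, -0.826]]
force: [0.0, 0.8, -0.2]
finger_gap: 0.0007
clock: 15.78
tool_pos: [0.6382, -0.1639, 0.1437]
eef_rot: [[-0.824, 0.08, 0.561], [0.067, 0.997, -0.044], [-0.562, 0.001, -0.827]]
force: [-0.2, -0.5, -0.7]
finger_gap: 0.0005
```

```bash
python3 -m creep '[[0,0,0,0,-3,0,1],[0,0,0,0,-6,0,1],[0,0,0,5,-8,-15,1],[0,0,0,10,-8,-40,1],[0,0,0,15,-8,-70,1],[0,0,0,15,-8,-105,1],[0,0,0,30,-8,-140,1],[0,0,0,60,-8,-150,1],[0,0,0,60,-8,-150,1]]'; python3 look.py 11; python3 -c "
import cv2
a=cv2.imread('pics/side11.png');cv2.imwrite('pics/s11.png',cv2.resize(a[215:275,285:345],None,fx=10,fy=10,interpolation=cv2.INTER_CUBIC))"
```

```text
clock: 16.53
tool_pos: [0.4994, -0.1591, 0.2331]
eef_rot: [[-0.825, 0.08, 0.559], [0.067, 0.997, -0.043], [-0.561, 0.002, -0.828]]
force: [-1.0, 0.9, -1.1]
finger_gap: 0.0
```

View pics/s11.png

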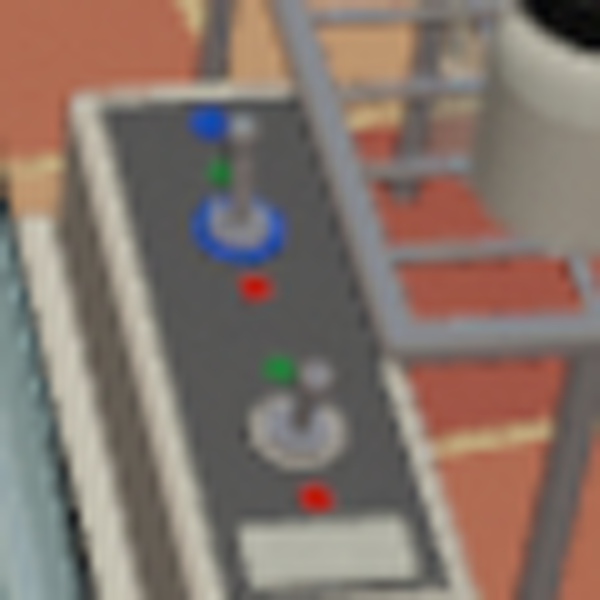

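View pics/side11.png

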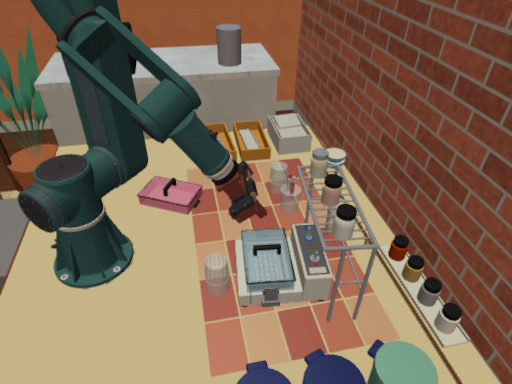

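View pics/top11.png

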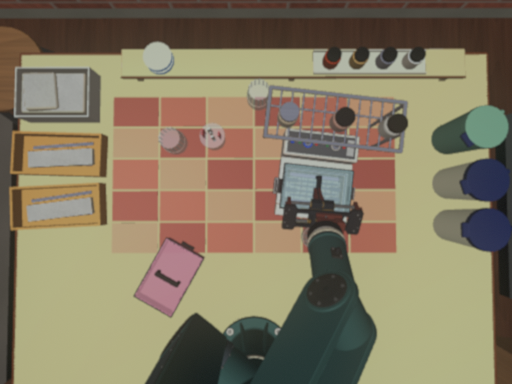

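The lamp ball is now at side zoom (243,127), the "on" position and beyond the green dot. The fan ball is still at (316,375), and the glasses and jars have not moved. I'll check the cover for changes, then settle and hand in.

```bash
python3 -m creep '[[0,0,0,10,0,-20,1],[0,0,0,10,0,-20,1],[0,0,0,10,0,-20,1],[0,0,0,10,0,-20,1]]'
python3 - <<'E'
from h import *
from bench import bot
p=bot.snapshot("side")["pixels"][...,::-1]; cv2.imwrite("pics/side12.png",p)
a=cv2.imread("pics/side7.png")
d=cv2.absdiff(a[225:305,238:300],p[225:305,238:300]).max(2); print("cover diff max/mean",d.max(),d.mean())
a0=cv2.imread("pics/side0.png")
for n,(u0,u1,v0,v1) in dict(tumA=(203,230,253,296),tumBstraw=(268,302,160,213),jars=(308,358,148,240)).items():
    d=cv2.absdiff(a0[v0:v1,u0:u1],p[v0:v1,u0:u1]).max(2); print(n,d.max(),round(d.mean(),1))
print(bot.read_state()["force"],bot.read_state()["tool_pos"])
bot.hand_in()
E
```

```text
clock: 16.97
tool_pos: [0.4847, -0.1606, 0.2453]
eef_rot: [[-0.823, 0.083, 0.561], [0.069, 0.997, -0.046], [-0.563, 0.001, -0.826]]
force: [0.4, -0.6, -0.7]
finger_gap: 0.0
cover diff max/mean 25 1.7159274193548386
tumA 17 14.5
tumBstraw 17 14.3
jars 70 13.0
[0.16250498 0.07059815 0.76397315] [ 0.48461124 -0.16032495  0.24499578]
the job is handed in; nothing more can be done
```

I set the cover over the chamber, pressed it down until both clips clicked over their tabs, then switched the lamp on. I handed the job in at about 17 s of the 72 s allowed.

**Cover:** The -y end went down first and the +y clip snapped over on a further press. It then met a hard stop at about 22 N. After release it fitted level on the deck, with its middle at (0.5075, -0.1814). My estimates of the seat from the pictures spread a few mm around that point. Both hooks looked upright, and the last picture showed the cover unchanged after the lamp was switched.

**Switches:** The lamp toggle took about 4.4 N and is at its green-dot position. The fan toggle's ball is in the same place as before, so it is still off.

**Things that didn't go cleanly:**
- **Joint limits:** The first tilted approach ran joint 6 up to its limit (-2.979 against -2.98). A later pose read joint 5 at 0.197 against its lower limit of 0.2. I changed the tilt straight away, but I can't tell whether that reading counts as passing the range.
- **Jars and glasses:** The final picture comparison showed an almost even brightness change of about 14 grey levels around tumbler_a, the straw glass and the tumbler beside it. The jar area reached 70 at some pixels, and I did not look into that. By eye, the jars and glasses in view had not moved.

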